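Rebuild the cutter stack of a desk shredder

ROBOT

A 6-joint arm with a two-finger parallel gripper is mounted at the origin on the work surface. World frame = base frame: x ahead of the robot, y to its left, z up, the work surface at z = 0. Lengths are in mm, angles in rad, forces in N, time in s.
With the tool pointing down it reaches from about 350 to 975 mm from the base axis. Payload 17.4 kg.
Tool frame: the origin (TCP) lies between the finger pads; the fingertips stand 14 mm ahead of it and the grasp point (between the pads) lies 5 mm behind it; z points along the fingers, x is the direction in which the jaws open and shut, and the axes are right-handed (so a half turn about z gives the same grasp; the last joint's range is limited). The gripper opens to 85 mm and grips with 20 to 120 N. Pads are 22 mm wide; open, the fingers measure 114 mm over their backs; the gripper's body (76 mm by 85 mm) begins 54 mm behind the grasp point. The pads swing forward as they close: fully open they stand 13 mm farther back than shut.
Start: joints at [-1.351, 0.116, 1.442, -0, 1.584, -0.038], TCP at [172.084, -652.702, 245.303] pointing down, gripper open.
Joint ranges: [-2.83, 2.83], [-0.83, 2.19], [0.07, 2.5], [-1.14, 4.28], [0.01, 3], [-2.97, 2.97]. Speed limits (rad/s): [1.89, 1.89, 2.22, 3.14, 3.14, 3.14].

INTERFACE

Orientations are given as a unit quaternion [w, x, y, z].
In Python, from station import ctrl gives the robot as it stands.
- The arm moves only by the shell command python3 -m crank 'ROWS'. ROWS is JSON, one flat list of numbers, 7 for each row, row after row: the opening in per cent of the stroke, from 0 (shut) to 100 (fully open), then the shift along the world's x, y, z in m, then the turn, a rotation vector about the world's x, y, z in rad. A call has 1 to 12 rows; each row shifts and turns the commanded pose from where the row before left it; what a row does not reach is not made up. A row lasts 1/12 s, in which the tool goes at most 41.7 mm and 7.16 degrees, less where a joint would pass 70% of its speed; a pose out of reach is approached as far as the arm can. A call with a gripper value outside its range is refused whole. The fingers move at their own pace and stop on an object; the grip force is fixed at half the most. Time passes only in rows, so rows that do not move let the fingers close. It gives the time, the measured TCP pose, the force and the opening at its end, in the units of the state.
- ctrl.get_state(): the state, without advancing time (a new reading comes with each control period).
- ctrl.get_image(name): name is "side" or "top" or "wrist"; returns the picture (384x512x3 uint8, red, green, blue); there is no depth.
- ctrl.camera_model(name): a dict with "fx", "fy", "cx", "cy" (pixels), "D" ([k1, k2, p1, p2, k3] as OpenCV has them; the pictures are not rectified), "xyz" and "orientation" of the camera in the world. Camera axes: x right, y down, z forward; pixel columns grow to the right and rows downward; lengths in mm; the calibration is good to about 2 mm. A picture is of the moment at which its call begins: read the wrist's pose just before it. camera_model takes no time and is no camera call; for the wrist camera it gives the pose at the moment of the call.
- ctrl.job_done(): hands the job in, once; it reports no verdict.
The state is a dict: "time": time; "q": joint angles; "dq": joint speeds; "joint_torque": joint torques, N m; "position": TCP position; "orientation": TCP orientation; "force": force on the tool from outside, world axes, zero at the start; "wrist_torque": the same for the moment, N m; "finger_gap": finger opening in mm.
Only numpy, scipy, OpenCV 4.12 (cv2) and the standard library are available. Lean on these libraries where they do the work, as an engineer would, in place of code of your own. Each camera call takes 0.05 s, during which the arm holds its last target.

TASK

Rebuild the shredder's cutter stack on the splined hub of the cradle: first one separator plate, then the toothed cutter disc, then the other separator plate, all flat and fully home, one on another. The two separators' tabs must point opposite ways, each down between its own pair of guide posts. Leave the other things on the desk standing where they are.

Things in the scene. Friction and masses are not known exactly. Their poses are not given: they have to be found in the camera images.
- separator1_centre (a point): First separator plate, steel, 8 thick: octagonal body 56 across flats, one tab 18 wide reaching 54 from the centre along own +y; cross-shaped bore (two slots 31 x 11, along own x and y). Point: bore centre, half-way up. 0.12 kg. Starts flat in the narrow tray: no room for fingers beside its body, about 30 beside its tab. Both separators are identical and interchangeable.
- separator2_centre (a point): Second separator plate, steel, 8 thick: octagonal body 56 across flats, one tab 18 wide reaching 54 from the centre along own +y; cross-shaped bore (two slots 31 x 11, along own x and y). Point: bore centre, half-way up. 0.12 kg. Starts flat on the folder, tab pointing any way but at the cutter.
- separator1_tab (a point): Point in the first separator's tab, 44 from its bore centre along own +y, half-way up its thickness.
- separator2_tab (a point): Point in the second separator's tab, 44 from its bore centre along own +y, half-way up its thickness.
- cutter_centre (a point): Cutter disc, steel, 12 thick: octagonal body 56 across flats, bore as the separators' (slots along own x and y), two slanted teeth on each of its four diagonal flats, to radius 36; the flats across own x and y are tooth-free, 23 wide. Point: bore centre, half-way up. 0.18 kg. Starts flat on the folder.
- cradle: Fixed cradle: base 44 (own x) by 130 (own y), 12 high; round shoulder of radius 19, top 25 above the desk, on which the stack rests; upright splined hub, a cross of ribs 28 long and 8 wide along own x and y, up to 68 above the desk (tapered above 63). Beside the hub along own x is free room for fingers. Origin on the hub axis at desk height.
- posts_plus (a point): Middle between the pair of guide posts at the cradle's +y end, 48 from the hub axis, at desk height. The posts are 24 apart inside, each 7 (x) by 12 (y), up to 58 above the desk (bevelled above 50); a separator's tab drops between them.
- posts_minus (a point): The same for the like pair of guide posts at the cradle's -y end, 48 from the hub axis, at desk height.
- tray: Narrow wooden tray, fixed: 92 (own x) by 124 (own y) outside, 80 by 112 inside, walls 6 thick and 24 high, floor 4 above the desk. Origin under its centre at desk height.
- folder: Closed cardboard folder lying on the desk, fixed: 210 (own x) by 140 (own y), 3 thick; a clear flat place to lay things once the parts on it are taken. Origin under its centre at desk height.
- mug_mid (a point): Bystander: white china mug, radius 40, height 92, with a handle; point half-way up its axis.
- tumbler_mid (a point): Bystander: glass tumbler, radius 38, height 85; point half-way up its axis.
- stapler_mid (a point): Bystander: black stapler, 130 long (own x) by 36, 54 high; point at its middle.
- tape_mid (a point): Bystander: reel of white tape lying flat, radius 45, height 20; point at its centre.
- jar_mid (a point): Bystander: small amber jar, radius 30, height 70; point half-way up its axis.
- spacer_mid (a point): Bystander: plain thick steel ring with a smooth round bore, outer radius 30, height 25, not part of this job; point at its centre.
- punch_mid (a point): Bystander: hole punch, 100 by 120, 54 high; point at its middle.
- driver_mid (a point): Bystander: screwdriver lying flat, 175 long (own x; reaches 83 behind and 92 ahead of the point), 22 high; point at its handle's front end.
Things that resemble listed ones, but are neither listed nor needed, are in the scene too. Leave any pink or purple look-alike of the part that bears separator2_centre alone. Leave any purple look-alike of the part that bears separator1_centre alone.

How it is judged (in metres and radians):
On the way, in this order (a step that is already met when the one before it is completed fails the run):
1. one separator lies home on the hub's shoulder with its tab between a pair of posts (((z of separator1_centre in the frame of cradle between 0.0265 and 0.0315 m and horizontal distance between separator1_centre and cradle below 0.0035 m and angle between separator1_centre's own z axis and vertical below 0.06 rad and y of separator1_tab in the frame of cradle above 0.04 m) or (z of separator1_centre in the frame of cradle between 0.0265 and 0.0315 m and horizontal distance between separator1_centre and cradle below 0.0035 m and angle between separator1_centre's own z axis and vertical below 0.06 rad and y of separator1_tab in the frame of cradle below -0.04 m) or (z of separator2_centre in the frame of cradle between 0.0265 and 0.0315 m and horizontal distance between separator2_centre and cradle below 0.0035 m and angle between separator2_centre's own z axis and vertical below 0.06 rad and y of separator2_tab in the frame of cradle above 0.04 m) or (z of separator2_centre in the frame of cradle between 0.0265 and 0.0315 m and horizontal distance between separator2_centre and cradle below 0.0035 m and angle between separator2_centre's own z axis and vertical below 0.06 rad and y of separator2_tab in the frame of cradle below -0.04 m))), for 0.2 s.
2. the cutter disc lies home on that separator (z of cutter_centre in the frame of cradle between 0.0365 and 0.0415 m and horizontal distance between cutter_centre and cradle below 0.0035 m and angle between cutter_centre's own z axis and vertical below 0.06 rad and (angle between the x axis of cutter_centre and the x axis of cradle, either way round below 0.1 rad or angle between the x axis of cutter_centre and the y axis of cradle, either way round below 0.1 rad)), for 0.2 s.
At the end, for the whole second after the job is handed in: On the hub from the shoulder up: a separator, the cutter, the other separator (centres 29, 39, 49 mm above the desk, within 2.5 mm), within 3.5 mm of the hub axis, level within 0.06 rad; one tab between the +y posts, the other between the -y posts of the cradle (((z of separator1_centre in the frame of cradle between 0.0265 and 0.0315 m and horizontal distance between each of separator1_centre, cutter_centre, separator2_centre and cradle below 0.0035 m and angle between each of separator1_centre, cutter_centre, separator2_centre's own z axis and vertical below 0.06 rad and y of separator1_tab in the frame of cradle above 0.04 m and z of cutter_centre in the frame of cradle between 0.0365 and 0.0415 m and (angle between the x axis of cutter_centre and the x axis of cradle, either way round below 0.1 rad or angle between the x axis of cutter_centre and the y axis of cradle, either way round below 0.1 rad) and z of separator2_centre in the frame of cradle between 0.0465 and 0.0515 m and y of separator2_tab in the frame of cradle below -0.04 m) or (z of separator1_centre in the frame of cradle between 0.0265 and 0.0315 m and horizontal distance between each of separator1_centre, cutter_centre, separator2_centre and cradle below 0.0035 m and angle between each of separator1_centre, cutter_centre, separator2_centre's own z axis and vertical below 0.06 rad and y of separator1_tab in the frame of cradle below -0.04 m and z of cutter_centre in the frame of cradle between 0.0365 and 0.0415 m and (angle between the x axis of cutter_centre and the x axis of cradle, either way round below 0.1 rad or angle between the x axis of cutter_centre and the y axis of cradle, either way round below 0.1 rad) and z of separator2_centre in the frame of cradle between 0.0465 and 0.0515 m and y of separator2_tab in the frame of cradle above 0.04 m) or (z of separator2_centre in the frame of cradle between 0.0265 and 0.0315 m and horizontal distance between each of separator2_centre, cutter_centre, separator1_centre and cradle below 0.0035 m and angle between each of separator2_centre, cutter_centre, separator1_centre's own z axis and vertical below 0.06 rad and y of separator2_tab in the frame of cradle above 0.04 m and z of cutter_centre in the frame of cradle between 0.0365 and 0.0415 m and (angle between the x axis of cutter_centre and the x axis of cradle, either way round below 0.1 rad or angle between the x axis of cutter_centre and the y axis of cradle, either way round below 0.1 rad) and z of separator1_centre in the frame of cradle between 0.0465 and 0.0515 m and y of separator1_tab in the frame of cradle below -0.04 m) or (z of separator2_centre in the frame of cradle between 0.0265 and 0.0315 m and horizontal distance between each of separator2_centre, cutter_centre, separator1_centre and cradle below 0.0035 m and angle between each of separator2_centre, cutter_centre, separator1_centre's own z axis and vertical below 0.06 rad and y of separator2_tab in the frame of cradle below -0.04 m and z of cutter_centre in the frame of cradle between 0.0365 and 0.0415 m and (angle between the x axis of cutter_centre and the x axis of cradle, either way round below 0.1 rad or angle between the x axis of cutter_centre and the y axis of cradle, either way round below 0.1 rad) and z of separator1_centre in the frame of cradle between 0.0465 and 0.0515 m and y of separator1_tab in the frame of cradle above 0.04 m))); the robot touches nothing.
It fails at once if another thing on the desk is displaced by more than 4 cm (distance of any of mug_mid, tumbler_mid, stapler_mid, tape_mid, jar_mid, spacer_mid, punch_mid, driver_mid from where it was at the start of the episode above 0.04 m).
It fails at once if the mug, tumbler or jar is tipped over (angle between any of mug_mid, tumbler_mid, jar_mid's own z axis and vertical above 0.6 rad).
It also fails if it takes over 72 s, if anything falls off the work surface, if the arm or the gripper's body presses on something with over 40 N, if the wrist force passes 120 N, or if a joint passes its speed limit or range.

## Working session

There is one attempt and no reset: what is moved stays moved. The work goes in short steps, Python scripts to look and compute and a shell command to move; the robot and the scene stay as the last step left them, time stands still between calls to the robot, and variables do not carry over. Pictures are saved under pics/ and viewed, and the job is handed in when it is done.

```bash
ls; mkdir -p pics
cat > h.py <<'E'
import numpy as np, cv2
from station import ctrl
from scipy.spatial.transform import Rotation as R
def quat(q): return R.from_quat([q[1],q[2],q[3],q[0]])
def save(n,im,s=1): cv2.imwrite('pics/'+n+'.png',cv2.cvtColor(cv2.resize(im,None,fx=s,fy=s,interpolation=cv2.INTER_CUBIC) if s!=1 else im,cv2.COLOR_RGB2BGR))
def ray(m,uv):
    K=np.array([[m['fx'],0,m['cx']],[0,m['fy'],m['cy']],[0,0,1.]])
    p=cv2.undistortPoints(np.array(uv,float).reshape(-1,1,2),K,np.array(m['D'],float)).reshape(-1,2)
    d=np.c_[p,np.ones(len(p))]@quat(m['orientation']).as_matrix().T
    return np.array(m['xyz'],float),d
def onz(m,uv,z):
    o,d=ray(m,uv); return o+d*((z-o[2])/d[:,2])[:,None]
def proj(m,P):
    K=np.array([[m['fx'],0,m['cx']],[0,m['fy'],m['cy']],[0,0,1.]])
    Rm=quat(m['orientation']).as_matrix().T
    return cv2.projectPoints(np.array(P,float).reshape(-1,3),cv2.Rodrigues(Rm)[0],-Rm@np.array(m['xyz'],float),K,np.array(m['D'],float))[0].reshape(-1,2)
E
python3 - <<'E'
from h import *
import pickle
print(ctrl.get_state())
for n in ['top','side','wrist']:
    m=ctrl.camera_model(n); print(n,m)
    im=ctrl.get_image(n); pickle.dump((m,im),open(f'{n}0.pkl','wb')); save(n+'0',im,1.5)
E
```

```text
pics
{'time': 0.0, 'q': array([-1.35078602e+00,  1.16488395e-01,  1.44223462e+00,  2.88096732e-05,
        1.58401747e+00, -3.78215641e-02]), 'dq': array([-2.17159192e-03,  3.34313145e-04,  4.62812235e-04, -1.16834286e-03,
        9.98910871e-05,  4.10575328e-04]), 'joint_torque': array([-1.88950471e-03, -7.32001948e+01, -6.32493782e+01, -7.76346155e-05,
        6.42263200e-03, -2.11145576e-06]), 'position': array([ 172.06295962, -652.52785682,  244.57957579]), 'orientation': array([-3.78288781e-04,  7.92144126e-01, -6.10333805e-01, -4.31836775e-04]), 'force': array([ 0.35936862, -0.10091068,  0.09518871]), 'wrist_torque': array([0.01287369, 0.03254975, 0.06489019]), 'finger_gap': 85.43249269745921}
top {'fx': 452.6514642185472, 'fy': 452.6514642185472, 'cx': 250.8397541554151, 'cy': 192.19356405401473, 'D': array([0.02290526, 0.        , 0.        , 0.        , 0.        ]), 'xyz': array([ 243.56959919,  -10.05676188, 1436.54996276]), 'orientation': array([-0.0749081 ,  0.71514583, -0.69145166,  0.06964071])}
side {'fx': 366.28835587915756, 'fy': 366.28835587915756, 'cx': 251.69405602129106, 'cy': 192.9568182184188, 'D': array([-0.11321652,  0.        ,  0.        ,  0.        ,  0.        ]), 'xyz': array([  4.32783221, 662.99003831, 928.73604143]), 'orientation': array([ 0.13273342, -0.3090879 ,  0.87019683, -0.36000552])}
wrist {'fx': 276.70436059701694, 'fy': 276.70436059701694, 'cx': 256.9857017480981, 'cy': 188.7887699952823, 'D': array([0.0033054, 0.       , 0.       , 0.       , 0.       ]), 'xyz': array([ 244.16314337, -633.36182219,  374.66306825]), 'orientation': array([ 0.11686305,  0.78310787, -0.60408389, -0.09037561])}
```

View pics/top0.png

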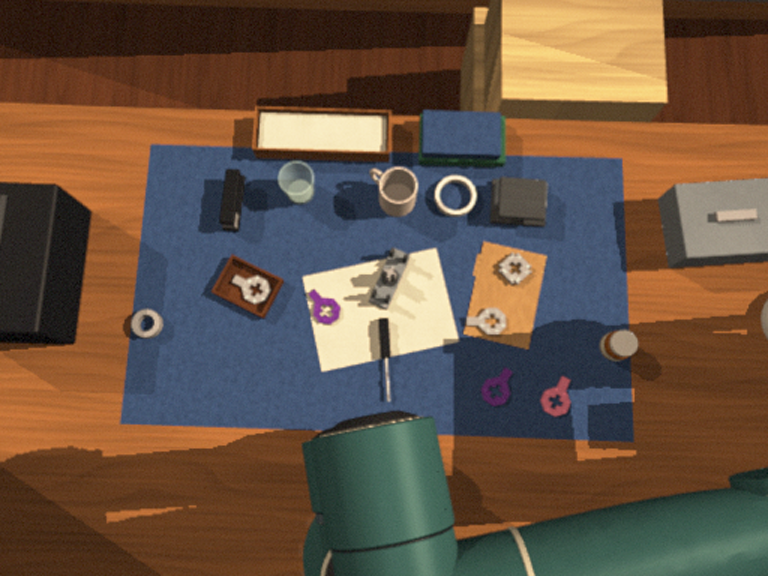

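View pics/side0.png

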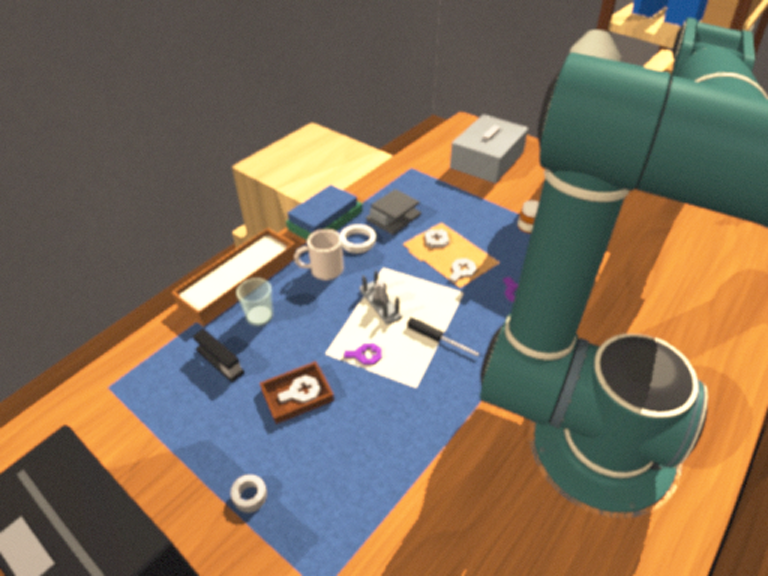

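View pics/wrist0.png

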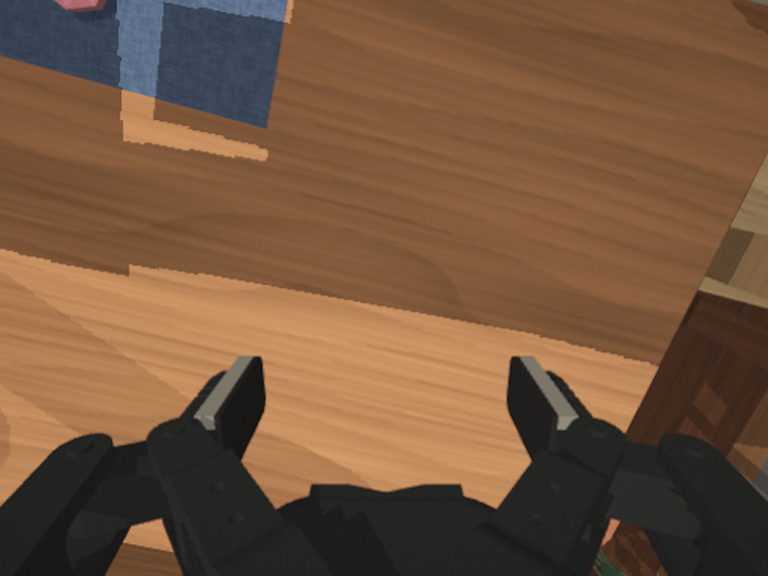

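Run:
```python
from h import *
import pickle
m,im=pickle.load(open('top0.pkl','rb'))
a=im[150:230,130:210];b=im[140:240,215:315];c=im[150:240,300:390]
save('crops0',np.hstack([cv2.resize(x,(266,266),interpolation=cv2.INTER_CUBIC) for x in (a,b,c)]))
P=dict(sep1=(170.5,193),sep2=(327,214),cut=(343.5,179),hub=(259.5,183),mug=(265,126),punch=(345,134),tape=(303,130),spacer=(98,215),stapler=(154,133),tumbler=(197,121),jar=(412,230),driver=(256,237))
for k,v in P.items(): print(k,onz(m,[v],15)[0].round(0))
```

```text
sep1 [527. 263.  15.]
sep2 [ 476. -238.   15.]
cut [ 592. -291.   15.]
hub [570. -21.  15.]
mug [764. -33.  15.]
punch [ 744. -297.   15.]
tape [ 754. -159.   15.]
spacer [449. 487.  15.]
stapler [727. 331.  15.]
tumbler [774. 192.  15.]
jar [ 434. -504.   15.]
driver [395. -15.  15.]
```

View pics/crops0.png

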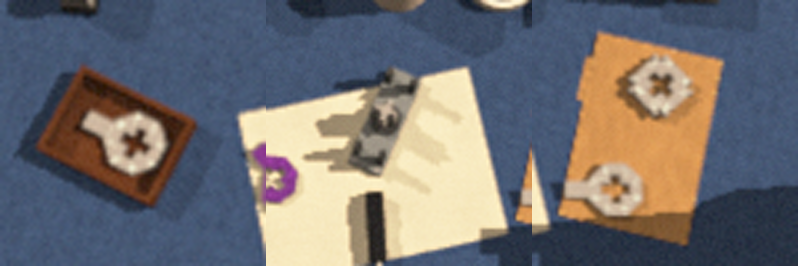

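Run:
```python
from h import *
s=ctrl.get_state(); m=ctrl.camera_model('wrist')
T=quat(s['orientation']);print('tool axes cols\n',T.as_matrix().round(3))
print('cam in tool',T.inv().apply(m['xyz']-s['position']).round(1),'cam axes in tool\n',(T.inv()*quat(m['orientation'])).as_matrix().round(3))
print(onz(m,[(m['cx'],m['cy'])],10).round(0), onz(m,[(0,0),(511,0),(0,230),(511,230)],10).round(0))
print(T.inv().apply(onz(m,[(m['cx'],m['cy'])],10)-s['position']))
```

```text
tool axes cols
 [[ 0.255 -0.967 -0.   ]
 [-0.967 -0.255  0.001]
 [-0.001 -0.    -1.   ]]
cam in tool [  -0.3  -74.6 -130. ] cam axes in tool
 [[ 1.    -0.001  0.   ]
 [ 0.001  0.956  0.292]
 [-0.001 -0.292  0.956]]
[[ 136. -662.   10.]] [[  279.  -322.    10.]
 [  427.  -884.    10.]
 [  -18.  -319.    10.]
 [  169. -1031.    10.]]
[[-1.55708353e-01  3.68372836e+01  2.34741172e+02]]
```

```bash
python3 -m crank '[100,0.03,0.027,0,0,0,0.109, 100,0.03,0.027,0,0,0,0.109, 100,0.03,0.027,0,0,0,0.109, 100,0.03,0.027,0,0,0,0.109, 100,0.03,0.027,0,0,0,0.109, 100,0.03,0.027,0,0,0,0.109, 100,0.03,0.027,0,0,0,0.109, 100,0.03,0.027,0,0,0,0.109, 100,0.03,0.027,0,0,0,0.109, 100,0.03,0.027,0,0,0,0.109, 100,0.03,0.027,0,0,0,0.109, 100,0.03,0.027,0,0,0,0.109]'; python3 -m crank '[100,0,0,0,0,0,0,100,0,0,0,0,0,0]'
cat >> h.py <<'E'
import pickle
def shot(n,cam='wrist',s=1.5):
    st=ctrl.get_state(); m=ctrl.camera_model(cam); im=ctrl.get_image(cam); pickle.dump((m,im,st),open(n+'.pkl','wb')); save(n,im,s)
    print(n,'t',st['time'],'pos',st['position'].round(1),'yawx',np.degrees(np.arctan2(*quat(st['orientation']).as_matrix()[[1,0],0])).round(1),'tilt',quat(st['orientation']).as_matrix()[:,2].round(4),'q6',st['q'][5].round(2),'F',st['force'].round(1),'gap',st['finger_gap'])
    return m,im
E
python3 -c "
from h import *
shot('w1')"
```

```text
time: 1.15
position: [533.2, -327.0, 245.2]
orientation: [-0.0, 1.0, 0.0, -0.0]
force: [0.1, 0.2, -0.7]
finger_gap: 85.1
time: 1.32
position: [533.2, -327.1, 244.8]
orientation: [-0.0, 1.0, -0.001, -0.0]
force: [-0.2, -0.7, -0.7]
finger_gap: 85.5
w1 t 1.3167 pos [ 533.2 -327.1  244.8] yawx -0.1 tilt [-6.e-04  5.e-04 -1.e+00] q6 -0.59 F [-0.2 -0.7 -0.7] gap 85.52693230893281
```

View pics/w1.png

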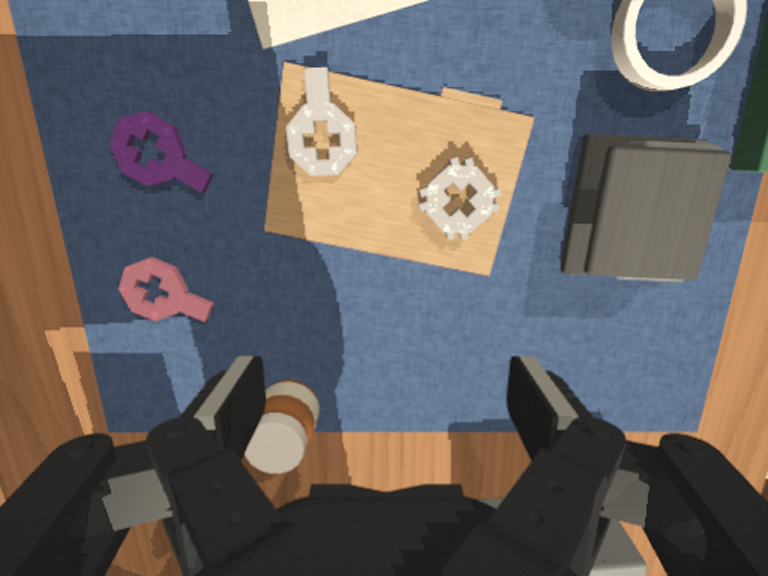

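```bash
cat >> h.py <<'E'
def mask(im,lo=135,sat=45):
    hsv=cv2.cvtColor(im,cv2.COLOR_RGB2HSV); return ((hsv[...,1]<sat)&(hsv[...,2]>lo)).astype(np.uint8)*255
def parts(m,im,box,z,lo=135,sat=45,amin=150,show=None,f=6):
    x0,y0,x1,y1=box; c=cv2.resize(im[y0:y1,x0:x1],None,fx=f,fy=f,interpolation=cv2.INTER_CUBIC)
    k=mask(c,lo,sat); k=cv2.morphologyEx(k,cv2.MORPH_OPEN,np.ones((5,5)))
    cs,h=cv2.findContours(k,cv2.RETR_CCOMP,cv2.CHAIN_APPROX_NONE)
    out=c.copy()
    for i,q in enumerate(cs):
        A=cv2.contourArea(q)/f/f
        if A<amin/10: continue
        M=cv2.moments(q); u=np.array([M['m10'],M['m01']])/M['m00']
        uv=(u+.5)/f-.5+[x0,y0]
        W=onz(m,(q.reshape(-1,2)+.5)/f-.5+[x0,y0],z)[:,:2]
        r=cv2.minAreaRect(W.astype(np.float32))
        print('hole' if h[0,i,3]>=0 else 'outer','A',round(A),'uv',uv.round(1),'xy',onz(m,[uv],z)[0].round(1),'rect',np.round(r[0],1),np.round(r[1],1),round(r[2],1))
        cv2.drawContours(out,cs,i,(255,0,0) if h[0,i,3]<0 else (0,255,0),1)
    if show: save(show,out)
E
python3 - <<'E'
from h import *
m,im,s=pickle.load(open('w1.pkl','rb'))
parts(m,im,(180,35,250,125),11,show='m1a')
parts(m,im,(270,90,340,165),15,show='m1b')
E
```

```text
outer A 2112 uv [213.5  86.3] xy [ 479.7 -231.2   11. ] rect [ 479.3 -225.6] [56.4 82.2] 2.6
hole A 396 uv [214.3  92.9] xy [ 480.3 -238.9   11. ] rect [ 480.2 -239.1] [28.8 28.9] 46.0
outer A 1776 uv [306. 132.] xy [ 595.9 -286.7   15. ] rect [ 595.9 -287.5] [58.8 59.3] 44.5
hole A 342 uv [305.7 132.6] xy [ 595.6 -287.4   15. ] rect [ 595.6 -287.5] [28.2 28.3] 88.2
```

```bash
python3 -c "
import cv2,numpy as np
a=cv2.imread('pics/m1a.png');b=cv2.imread('pics/m1b.png');h=max(a.shape[0],b.shape[0])
p=lambda x:np.pad(x,((0,h-x.shape[0]),(0,0),(0,0)))
cv2.imwrite('pics/m1.png',cv2.resize(np.hstack([p(a),p(b)]),(800,515)))"
```

```text
(no output)
```

View pics/m1.png

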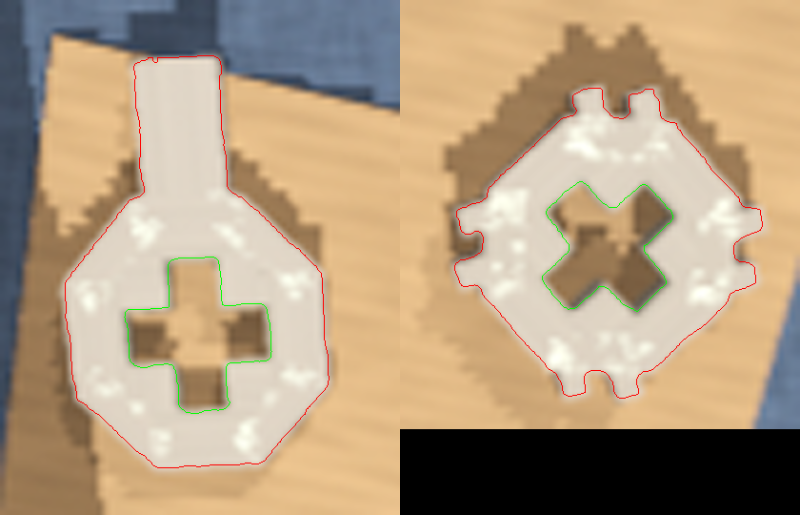

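```bash
python3 -m crank '[100,-0.011,0.006,-0.028,0,0,0, 100,-0.011,0.006,-0.028,0,0,0, 100,-0.011,0.005,-0.029,0,0,0, 100,0,0,0,0,0,0, 100,0,0,0,0,0,0]'
cat >> h.py <<'E'
def tri(obs):
    A=np.zeros((3,3));b=np.zeros(3)
    for m,uv in obs:
        o,d=ray(m,[uv]); d=d[0]/np.linalg.norm(d[0]); Q=np.eye(3)-np.outer(d,d); A+=Q;b+=Q@o
    return np.linalg.solve(A,b)
E
python3 - <<'E'
from h import *
m,im=shot('w2')
m1=pickle.load(open('w1.pkl','rb'))[0]
u=proj(m,[[480.3,-238.9,11],[595.7,-287.5,15]]).round(0).astype(int); print(u)
for k,(p,z) in enumerate(zip(u,(11,15))):
    parts(m,im,(max(p[0]-70,0),max(p[1]-85,0),p[0]+70,p[1]+60),z,show='m2'+'ab'[k],f=5)
E
```

```text
time: 1.78
position: [498.0, -312.3, 160.0]
orientation: [-0.0, 1.0, -0.004, -0.001]
force: [0.6, -1.5, 1.5]
finger_gap: 85.1
w2 t 1.7833 pos [ 498.  -312.3  160. ] yawx -0.4 tilt [-1.4e-03  8.0e-04 -1.0e+00] q6 -0.6 F [ 0.6 -1.5  1.5] gap 85.1494890559361
[[238 106]
 [355 156]]
outer A 3458 uv [237.3  97.1] xy [ 479.6 -230.9   11. ] rect [ 479.3 -225.8] [56.1 82.2] 1.8
hole A 653 uv [238.1 105.8] xy [ 480.1 -238.9   11. ] rect [ 480.1 -239. ] [29.1 29.1] 47.4
outer A 51 uv [202.1  22.4] xy [ 450.1 -167.6   11. ] rect [ 452.1 -168.2] [ 4.1 15.5] 89.6
outer A 2875 uv [354.9 154.6] xy [ 595.9 -286.6   15. ] rect [ 595.9 -287.5] [59. 60.] 44.6
hole A 541 uv [354.7 155.8] xy [ 595.8 -287.8   15. ] rect [ 596.  -288.1] [27.5 29.4] 87.0
```

View pics/w2.png

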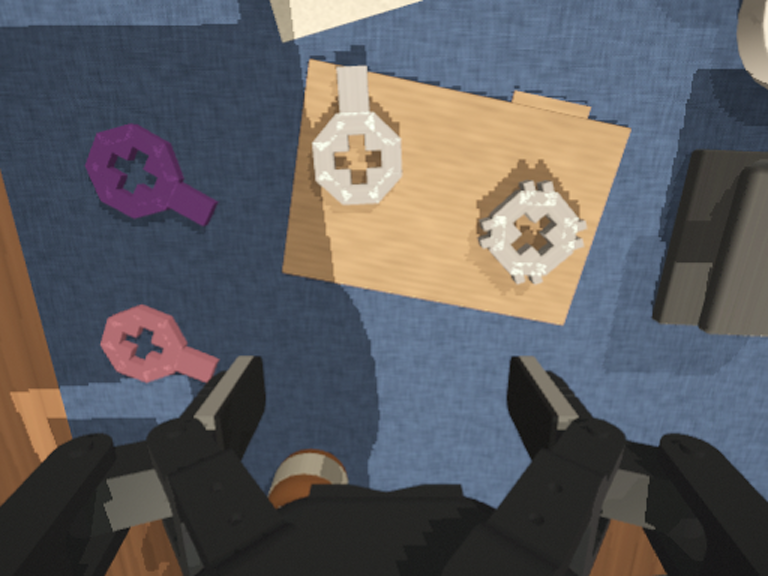

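```bash
python3 - <<'E'
from h import *
m1=pickle.load(open('w1.pkl','rb'))[0];m2=pickle.load(open('w2.pkl','rb'))[0];mt=pickle.load(open('top0.pkl','rb'))[0]
print(tri([(m1,(214.3,92.9)),(m2,(238.1,105.8))]),tri([(m1,(305.7,132.6)),(m2,(354.7,155.8))]))
E
python3 -m crank '[75,-0.006,0.024,-0.03,0,0,0.015, 75,-0.006,0.025,-0.03,0,0,0.015, 75,-0.006,0.024,-0.04,0,0,0.015, 75,0,0,0,0,0,0, 75,0,0,0,0,0,0]'
```

```text
[ 479.93835085 -238.82368573    8.47459086] [ 595.19829517 -287.32950467   16.96531003]
time: 2.25
position: [482.2, -241.4, 65.6]
orientation: [0.0, 1.0, 0.02, -0.0]
force: [0.3, -0.2, 0.2]
finger_gap: 63.6
```

```bash
python3 -m crank '[75,0,0,0,0,0,0,75,0,0,0,0,0,0]'; python3 -c "
from h import *
shot('w3')"
```

```text
time: 2.42
position: [483.3, -243.0, 67.6]
orientation: [0.001, 1.0, 0.02, 0.002]
force: [0.6, -0.2, -0.2]
finger_gap: 64.0
w3 t 2.4167 pos [ 483.3 -243.    67.6] yawx 2.2 tilt [ 0.0032 -0.0019 -1.    ] q6 -0.55 F [ 0.6 -0.2 -0.2] gap 64.03207475170547
```

View pics/w3.png

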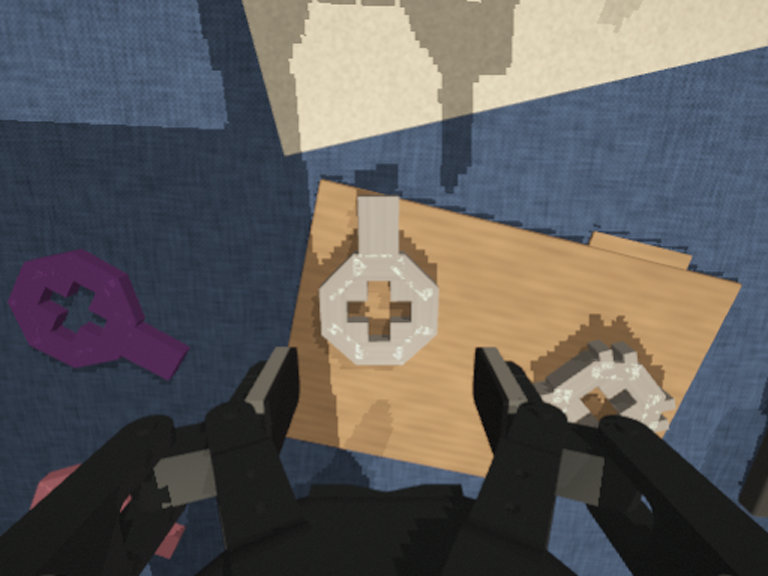

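```bash
python3 - <<'E'
from h import *
m,im,s=pickle.load(open('w3.pkl','rb'))
parts(m,im,(200,120,305,255),11,f=5)
m1=pickle.load(open('w1.pkl','rb'))[0]
E
python3 -m crank '[75,0,0,0,0,0,0]';python3 -m crank '[75,0,0,0,0,0,0]'
```

```text
outer A 5688 uv [252.2 195.8] xy [ 479.5 -230.7   11. ] rect [ 479.2 -226.4] [56.  82.4] 2.2
hole A 1055 uv [252.3 206.6] xy [ 479.9 -238.9   11. ] rect [ 479.9 -239.3] [29.2 29.5] 47.2
time: 2.55
position: [482.6, -242.4, 66.4]
orientation: [0.001, 1.0, 0.02, 0.001]
force: [-0.6, -0.0, -0.2]
finger_gap: 63.8
time: 2.63
position: [482.2, -242.1, 65.8]
orientation: [0.0, 1.0, 0.02, 0.001]
force: [-0.3, -0.4, 0.6]
finger_gap: 63.9
```

```bash
python3 -m crank '[75,-0.002,0.003,-0.02,0,0,0, 75,0,0,-0.02,0,0,0, 75,0,0,-0.01,0,0,0, 75,0,0,0,0,0,0, 75,0,0,0,0,0,0, 75,0,0,0,0,0,0]'; python3 -c "
from h import *
shot('w4')"
```

```text
time: 3.13
position: [480.3, -238.8, 16.0]
orientation: [0.0, 1.0, 0.02, 0.001]
force: [0.1, -0.1, 0.3]
finger_gap: 63.8
w4 t 3.1333 pos [ 480.3 -238.8   16. ] yawx 2.3 tilt [ 1.e-03 -6.e-04 -1.e+00] q6 -0.55 F [ 0.1 -0.1  0.3] gap 63.84688513960314
```

View pics/w4.png

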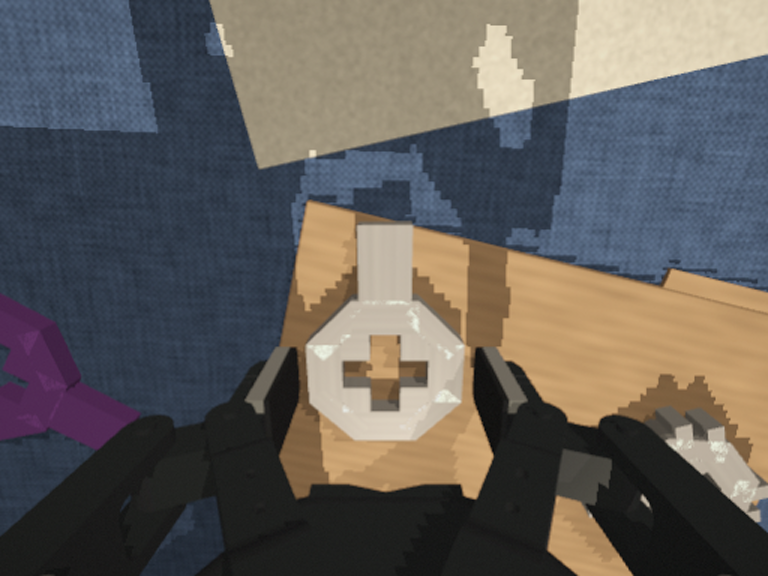

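```bash
python3 -m crank '[55,0,0,-0.001,0,0,0, 55,0,0,0,0,0,0, 55,0,0,0,0,0,0, 55,0,0,0,0,0,0, 55,0,0,0,0,0,0]'; python3 -m crank '[55,0,0,0.02,0,0,0, 55,0,0,0.03,0,0,0, 55,0,0,0.04,0,0,0, 55,0,0,0.04,0,0,0, 55,0,0,0,0,0,0, 55,0,0,0,0,0,0]';python3 -c "
from h import *
shot('w5')"
```

```text
time: 3.6
position: [480.5, -238.8, 15.8]
orientation: [0.001, 1.0, 0.02, 0.001]
force: [-4.1, 2.9, 14.6]
finger_gap: 53.5
time: 4.1
position: [480.7, -239.0, 146.9]
orientation: [0.001, 1.0, 0.02, 0.002]
force: [-0.2, -0.3, -2.6]
finger_gap: 53.6
w5 t 4.1 pos [ 480.7 -239.   146.9] yawx 2.3 tilt [ 0.0045 -0.0025 -1.    ] q6 -0.55 F [-0.2 -0.3 -2.6] gap 53.58615782282164
```

View pics/w5.png

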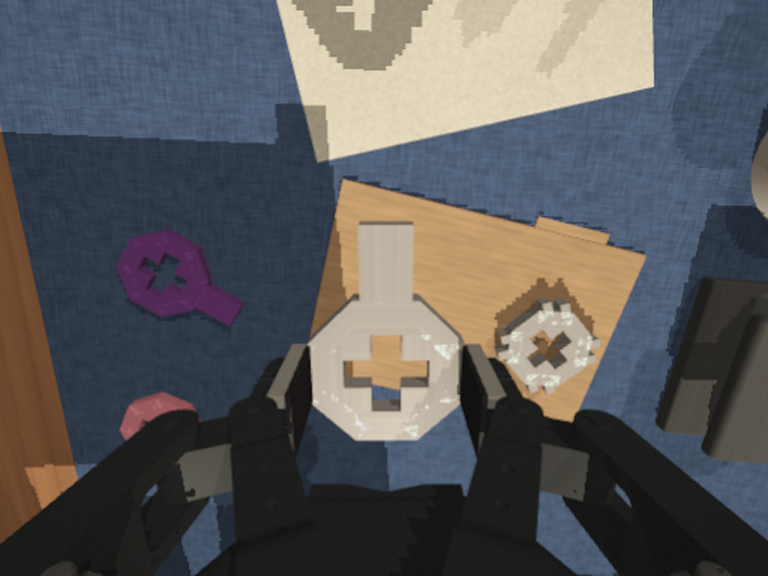

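```bash
python3 -m crank '[55,0.015,0.018,0.006,0,0,0.103, 55,0.015,0.018,0.006,0,0,0.103, 55,0.015,0.018,0.006,0,0,0.103, 55,0.015,0.018,0.005,0,0,0.103, 55,0.015,0.018,0.005,0,0,0.103, 55,0.016,0.018,0.005,0,0,0.103, 55,0.016,0.018,0.005,0,0,0.103, 55,0.016,0.018,0.005,0,0,0.103, 55,0.016,0.018,0.005,0,0,0.103, 55,0.016,0.018,0.005,0,0,0.103,55,0,0,0,0,0,0, 55,0,0,0,0,0,0]';python3 -c "
from h import *
shot('w6')"
```

```text
time: 5.15
position: [634.8, -57.6, 195.0]
orientation: [-0.001, 0.86, 0.51, -0.001]
force: [-0.2, -0.2, -1.0]
finger_gap: 53.5
w6 t 5.15 pos [634.8 -57.6 195. ] yawx 61.4 tilt [-2.5e-03  3.0e-04 -1.0e+00] q6 -1.2 F [-0.2 -0.2 -1. ] gap 53.45220852557899
```

View pics/w6.png

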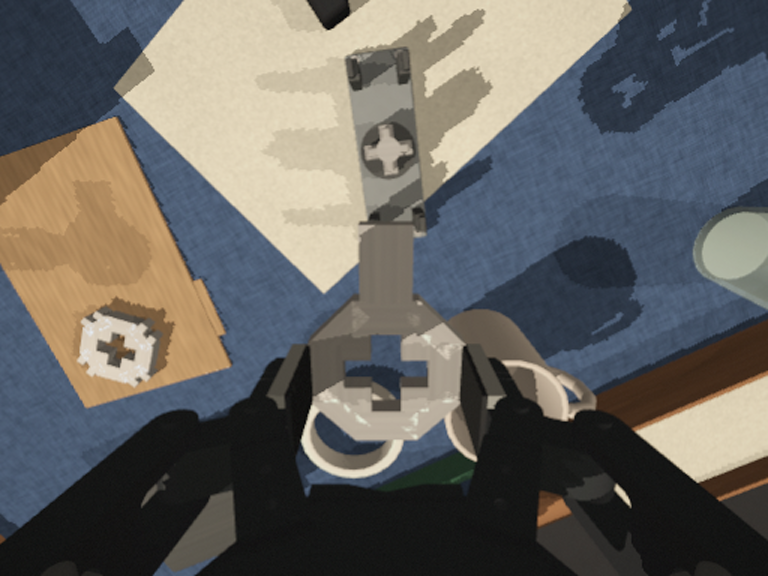

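Run:
```python
from h import *
m,im,s=pickle.load(open('w6.pkl','rb'))
c=im[25:165,205:305]; save('c6',c,5)
parts(m,im,(235,75,285,130),68,lo=120,sat=50,amin=300,show='m6',f=8)
```

```text
outer A 494 uv [258. 100.] xy [566.4 -19.2  68. ] rect [566.5 -19.2] [25.8 24. ] 21.9
outer A 968 uv [249.6 107.2] xy [568.2 -28.7  68. ] rect [568.3 -20.7] [41.9 46.4] 61.3
```

View pics/c6.png

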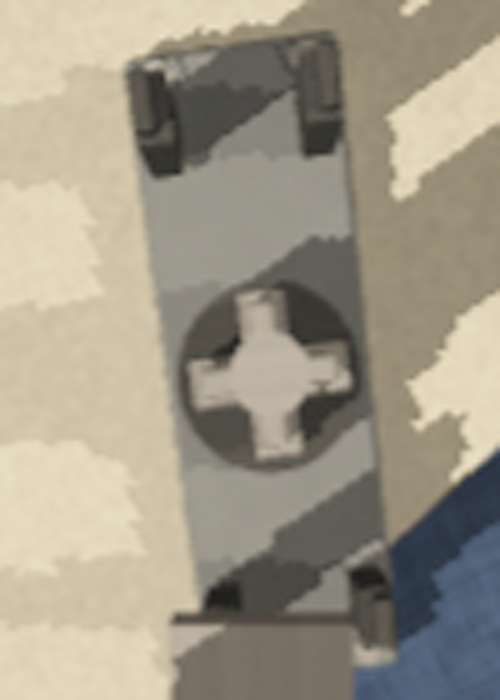

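View pics/m6.png

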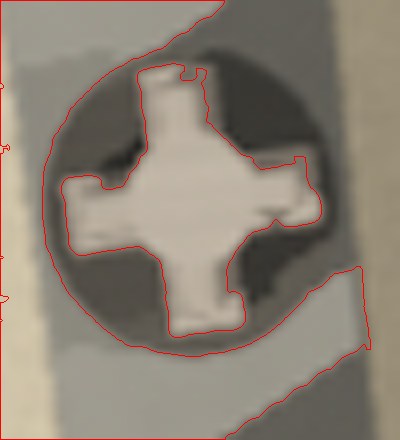

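Run:
```python
from h import *
m,im,s=pickle.load(open('w6.pkl','rb'))
f=lambda p,o,k:(np.array(p,float)+.5)/k-.5+o
def ang(a,b): d=b-a; return np.degrees(np.arctan2(d[1],d[0]))
L=onz(m,f([(130,80),(203,605)],[205,25],5),12); Rr=onz(m,f([(345,60),(395,560)],[205,25],5),12)
print('L',L.round(1),ang(L[1],L[0]),'R',Rr.round(1),ang(Rr[1],Rr[0]))
print('shoulder',onz(m,f([(268,376)],[205,25],5),25))
E=onz(m,f([(172,68),(68,216),(207,328),(318,195)],[235,75],8),68)
print(E.round(1),E.mean(0),ang(E[2],E[0]),ang(E[1],E[3]))
```

```text
L [[502.  -15.6  12. ]
 [601.8 -54.9  12. ]] 158.5336992027932 R [[519.7  24.4  12. ]
 [613.7 -12.2  12. ]] 158.67576961761952
shoulder [[565.83362319 -18.52299877  25.        ]]
[[553.3 -14.   68. ]
 [561.2 -31.4  68. ]
 [579.2 -23.7  68. ]
 [572.6  -6.1  68. ]] [566.56468524 -18.79125927  68.        ] 159.43328402847385 65.87209300985013
```

```bash
python3 -m crank '[55,0.001,0.006,-0.027,0,0,0.063, 55,0.001,0.006,-0.027,0,0,0.063, 55,0,0,0,0,0,0, 55,0,0,0,0,0,0, 55,0,0,0,0,0,0]';python3 - <<'E'
from h import *
m,im=shot('w7')
u=proj(m,[[566,-19,68]])[0].astype(int);print(u)
c=im[max(u[1]-90,0):u[1]+50,u[0]-60:u[0]+60]; save('c7',c,5); print('off',u[0]-60,max(u[1]-90,0))
E
```

```text
time: 5.62
position: [636.8, -47.1, 144.1]
orientation: [0.0, 0.827, 0.562, 0.0]
force: [0.1, -0.0, 0.1]
finger_gap: 53.9
w7 t 5.6167 pos [636.8 -47.1 144.1] yawx 68.3 tilt [ 6.e-04 -3.e-04 -1.e+00] q6 -1.31 F [ 0.1 -0.   0.1] gap 53.923575138515034
[256 101]
off 196 11
```

View pics/c7.png

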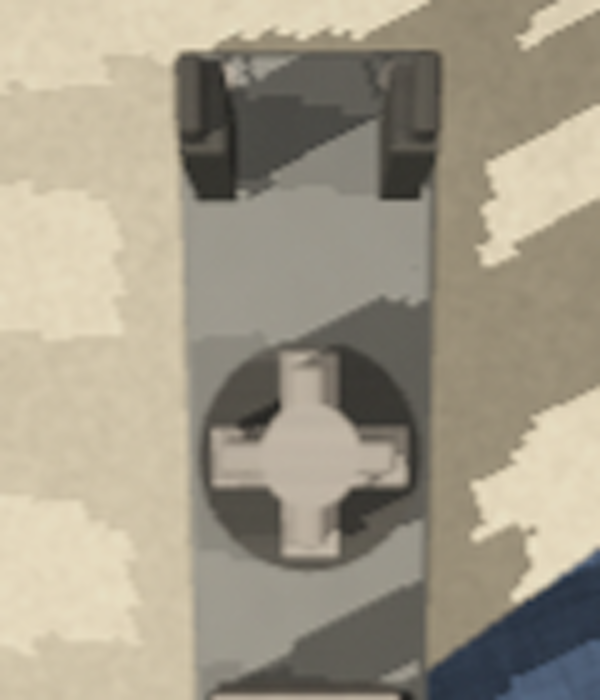

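View pics/w7.png

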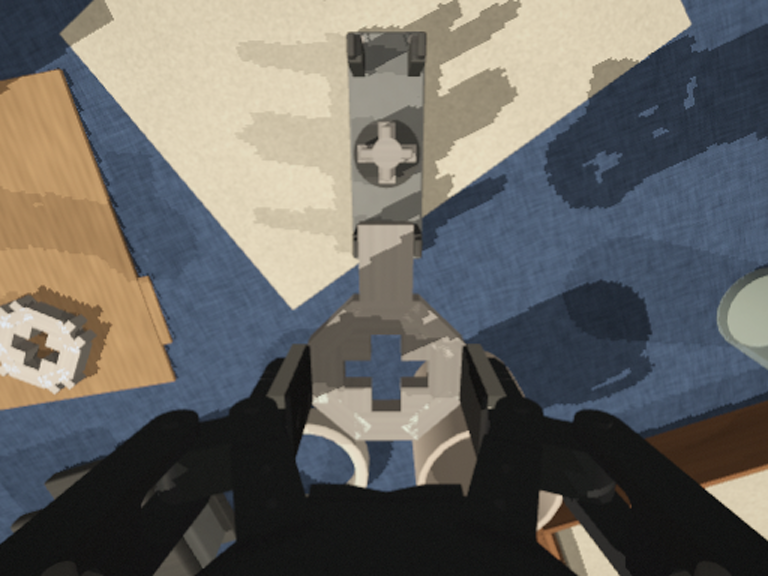

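Run:
```python
from h import *
m6,i6,s6=pickle.load(open('w6.pkl','rb'));m,im,s=pickle.load(open('w7.pkl','rb'))
f=lambda p,o,k:(np.array(p,float)+.5)/k-.5+o
def ang(a,b): d=b-a; return np.degrees(np.arctan2(d[1],d[0]))
u7=f((309,452),[196,11],5);u6=f((271,375),[205,25],5)
print('tri hub top',tri([(m,u7),(m6,u6)]).round(1),'on68',onz(m,[u7],68).round(1),onz(m6,[u6],68).round(1))
E=onz(m,f([(309,345),(211,457),(310,557),(409,457)],[196,11],5),66);print(E.round(1),E.mean(0).round(1),ang(E[2],E[0]),ang(E[1],E[3]))
L=onz(m,f([(183,190),(197,695)],[196,11],5),12);Rr=onz(m,f([(437,190),(426,690)],[196,11],5),12);print('L',ang(L[1],L[0]),'R',ang(Rr[1],Rr[0]),(L[:].mean(0)+Rr.mean(0))/2)
print('shoulder',onz(m,f([(310,456)],[196,11],5),25).round(1))
# plate in tool frame
T=quat(s['orientation']); 
k=cv2.resize(im,None,fx=4,fy=4,interpolation=cv2.INTER_CUBIC)
def tl(uv,tz):
    o,d=ray(m,uv);o=T.inv().apply(o-s['position']);d=T.inv().apply(d);return o+d*((tz-o[2])/d[:,2])[:,None]
# cross arm ends (px in 1.5x view): top, bottom, left, right at plate top
c=f([(386,334),(386,410),(344,372),(428,372)],[0,0],1.5)
print(tl(c,4.8).round(1), tl(c,4.8).mean(0).round(1)); save('c7b',im[190:300,190:330],5)
```

```text
tri hub top [565.6 -18.1  25.6] on68 [[565.7 -18.4  68. ]] [[566.5 -18.4  68. ]]
[[552.4 -13.1  66. ]
 [561.1 -31.7  66. ]
 [579.3 -23.7  66. ]
 [571.6  -5.3  66. ]] [566.1 -18.5  66. ] 158.59290995471721 68.27726918649422
L 158.51447056337494 R 158.47872682588064 [565.6853315  -18.00839395  12.        ]
shoulder [[566.  -18.3  25. ]]
[[  0.2 -14.8   4.8]
 [  0.2  16.1   4.8]
 [-15.1   0.2   4.8]
 [ 15.5   0.2   4.8]] [0.2 0.4 4.8]
```

View pics/c7b.png

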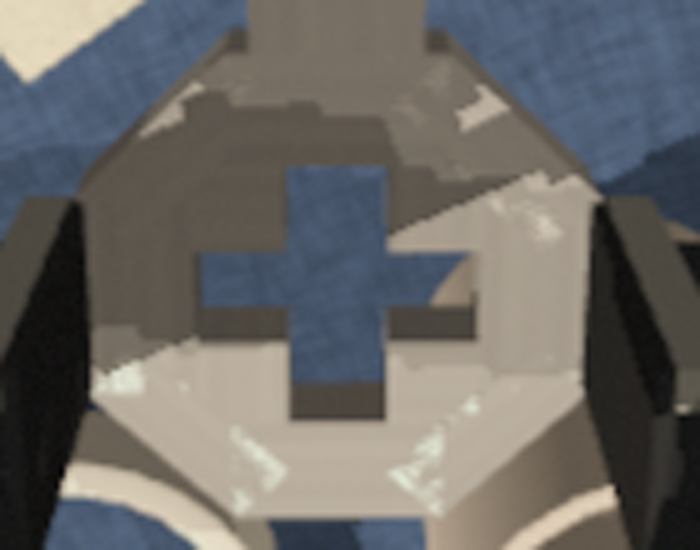

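```bash
python3 -m crank '[55,-0.023,0.0095,0,0,0,0.004, 55,-0.024,0.0095,0,0,0,0, 55,-0.024,0.0095,-0.02,0,0,0, 55,0,0,-0.035,0,0,0, 55,0,0,0,0,0,0, 55,0,0,0,0,0,0, 55,0,0,0,0,0,0]';python3 - <<'E'
from h import *
m,im=shot('w8')
for i in range(3): print(ctrl.get_state()['position'])
save('c8',im[100:290,140:370],3.4)
E
```

```text
time: 6.25
position: [567.0, -18.4, 90.3]
orientation: [0.001, 0.826, 0.564, 0.001]
force: [0.9, -0.4, -1.2]
finger_gap: 53.7
w8 t 6.25 pos [567.  -18.4  90.3] yawx 68.7 tilt [ 2.1e-03 -3.0e-04 -1.0e+00] q6 -1.28 F [ 0.9 -0.4 -1.2] gap 53.721963207051196
[567.21381567 -18.3897699   90.41948692]
[567.21381567 -18.3897699   90.41948692]
[567.21381567 -18.3897699   90.41948692]
```

View pics/c8.png

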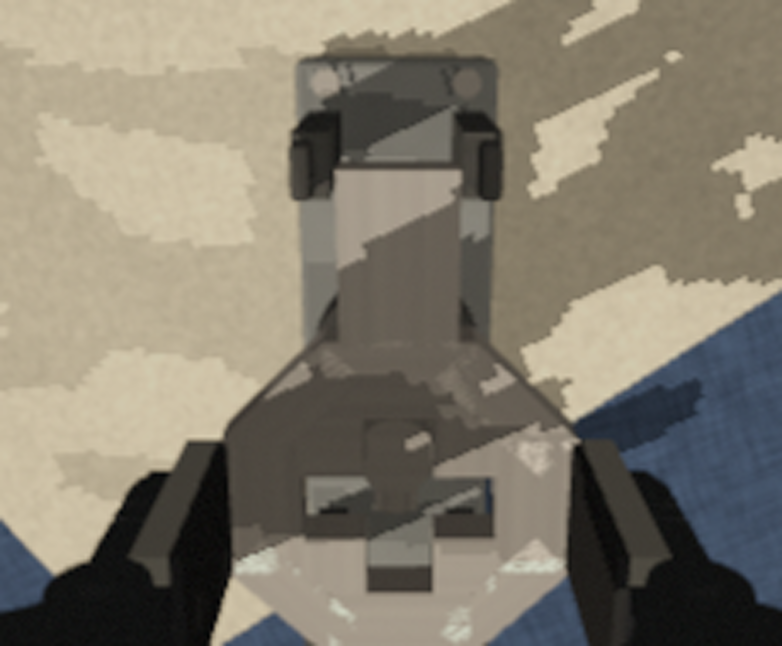

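```bash
python3 - <<'E'
from h import *
m,im,s=pickle.load(open('w8.pkl','rb'));T=quat(s['orientation'])
def tl(uv,tz):
    o,d=ray(m,uv);o=T.inv().apply(o-s['position']);d=T.inv().apply(d);return o+d*((tz-o[2])/d[:,2])[:,None]
f=lambda p,o,k:(np.array(p,float)+.5)/k-.5+o
print('hub arm end',tl(f([(398,420),(366,420),(432,420)],[140,100],3.4),23).round(1))
print('bore ends',tl(f([(399,591),(304,505),(493,505)],[140,100],3.4),4.8).round(1))
print('posts x',tl(f([(342,190),(456,190)],[140,100],3.4),35).round(1),'tab',tl(f([(337,172),(461,172)],[140,100],3.4),4.8).round(1))
save('c8b',im[215:275,220:300],10)
E
python3 -m crank '[55,0,0,0,0,0,0,55,0,0,0,0,0,0,55,0,0,0,0,0,0]'
```

```text
hub arm end [[-0.  -6.3 23. ]
 [-5.7 -6.3 23. ]
 [ 6.  -6.2 23. ]]
bore ends [[  0.1  16.3   4.8]
 [-15.1   0.4   4.8]
 [ 15.2   0.4   4.8]]
posts x [[ -9.9 -45.1  35. ]
 [ 10.3 -45.1  35. ]] tab [[ -8.7 -53.2   4.8]
 [  9.1 -53.2   4.8]]
time: 6.55
position: [566.3, -18.1, 88.7]
orientation: [0.0, 0.825, 0.565, 0.0]
force: [-0.2, 0.0, -2.0]
finger_gap: 53.6
```

View pics/c8b.png

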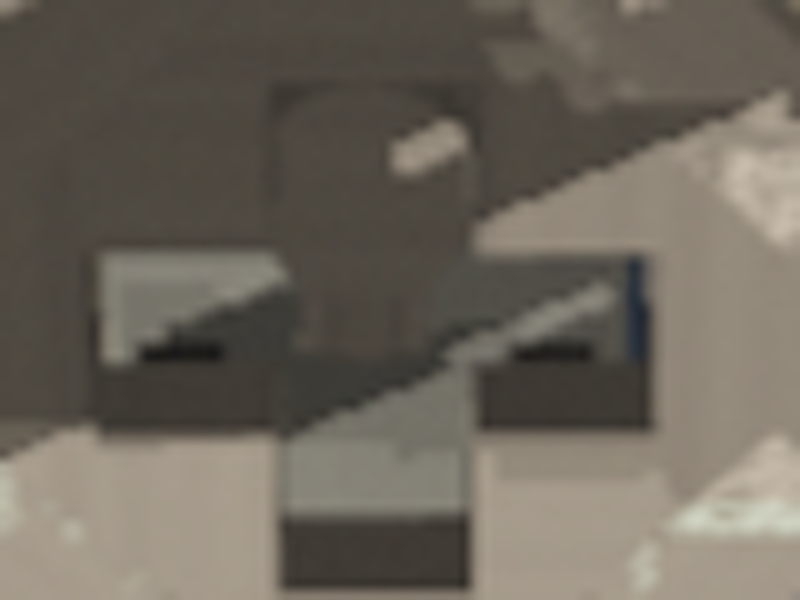

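```bash
python3 -m crank '[55,-0.0005,-0.0003,-0.01,0,0,0, 55,0,0,-0.006,0,0,0, 55,0,0,-0.006,0,0,0, 55,0,0,0,0,0,0, 55,0,0,0,0,0,0]'; python3 -c "
from h import *
shot('w9')"
```

```text
time: 6.97
position: [565.0, -18.2, 65.2]
orientation: [-0.0, 0.825, 0.565, -0.0]
force: [0.6, -0.1, -1.3]
finger_gap: 53.7
w9 t 6.9667 pos [565.  -18.2  65.2] yawx 68.8 tilt [-1.2e-03  1.0e-04 -1.0e+00] q6 -1.28 F [ 0.6 -0.1 -1.3] gap 53.71637876942003
```

View pics/w9.png

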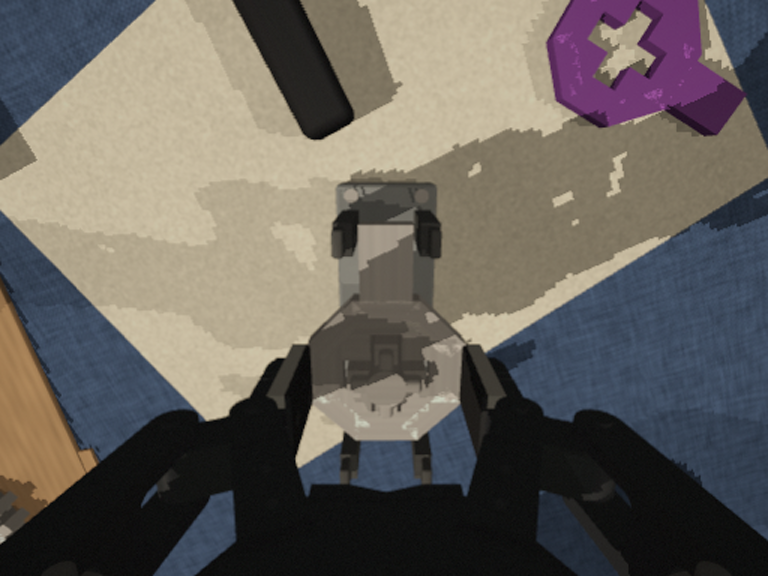

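```bash
python3 -m crank '[55,0.0003,0,-0.008,0,0,0, 55,0,0,-0.008,0,0,0, 55,0,0,-0.006,0,0,0, 55,0,0,0,0,0,0]'; python3 -m crank '[55,0,0,-0.003,0,0,0, 55,0,0,-0.002,0,0,0, 55,0,0,0,0,0,0]'; python3 -c "
from h import *
shot('w10')"
```

```text
time: 7.35
position: [564.7, -18.2, 41.9]
orientation: [-0.001, 0.825, 0.565, -0.001]
force: [1.0, -0.6, -2.2]
finger_gap: 53.4
time: 7.6
position: [565.5, -18.2, 38.5]
orientation: [-0.0, 0.825, 0.565, -0.0]
force: [-0.3, 0.4, -1.1]
finger_gap: 53.5
w10 t 7.6 pos [565.5 -18.2  38.5] yawx 68.8 tilt [-3.e-04 -0.e+00 -1.e+00] q6 -1.28 F [-0.3  0.4 -1.1] gap 53.52137208343127
```

View pics/w10.png

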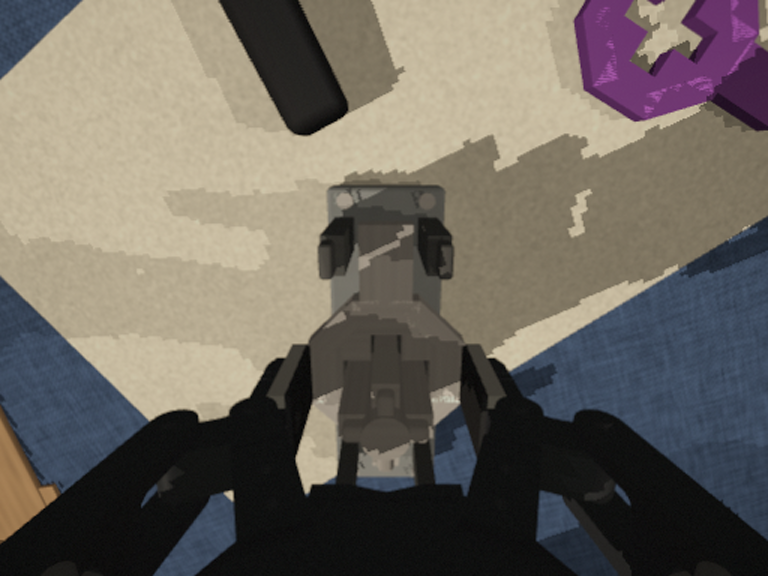

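Tab is between the posts and no contact force yet; lower until contact, then release.

```bash
python3 -m crank '[55,0,0,-0.001,0,0,0, 55,0,0,0,0,0,0]'; python3 -m crank '[55,0,0,-0.001,0,0,0, 55,0,0,0,0,0,0]'
```

```text
time: 7.82
position: [565.7, -18.3, 38.0]
orientation: [0.0, 0.825, 0.565, 0.0]
force: [-0.5, 0.5, -1.2]
finger_gap: 53.5
time: 7.98
position: [565.8, -18.2, 37.8]
orientation: [0.0, 0.825, 0.565, 0.0]
force: [-5.1, 0.6, 9.2]
finger_gap: 53.4
```

```bash
python3 -m crank '[75,0,0,0,0,0,0, 75,0,0,0,0,0,0, 75,0,0,0.002,0,0,0, 75,0,0,0.02,0,0,0, 75,0,0,0.03,0,0,0, 75,0,0,0.03,0,0,0, 75,0.03,-0.01,0.02,0,0,0, 75,0.03,-0.01,0.02,0,0,0, 75,0,0,0,0,0,0]'
python3 - <<'E'
from h import *
m,im=shot('w11')
m,im=shot('s11','side')
save('s11c',im[160:260,210:310],6)
E
```

```text
time: 8.73
position: [630.0, -39.7, 163.6]
orientation: [0.002, 0.825, 0.564, 0.002]
force: [0.9, -0.9, 1.5]
finger_gap: 63.8
w11 t 8.7333 pos [630.  -39.7 163.6] yawx 68.7 tilt [ 0.0067 -0.001  -1.    ] q6 -1.3 F [ 0.9 -0.9  1.5] gap 63.82080491145946
s11 t 8.7833 pos [627.8 -39.  161. ] yawx 68.7 tilt [ 3.2e-03 -5.0e-04 -1.0e+00] q6 -1.3 F [-0.9  1.  -0.1] gap 63.68876037980113
```

View pics/w11.png

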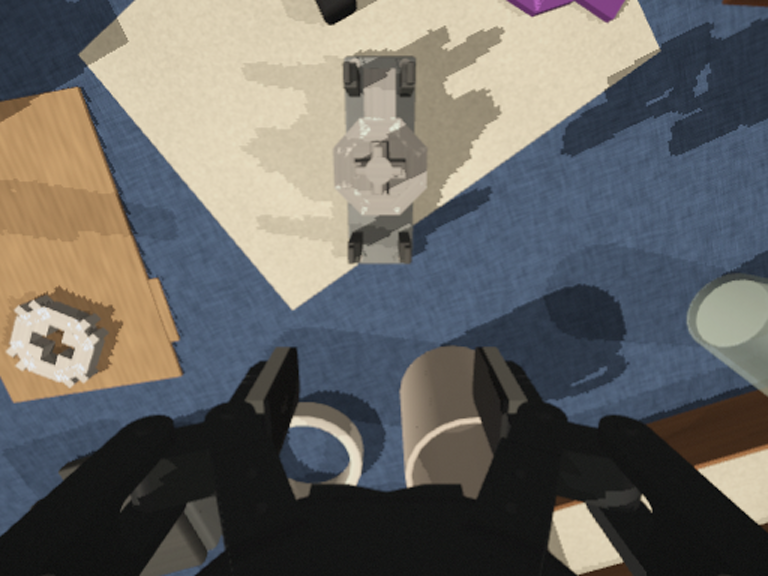

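View pics/s11c.png

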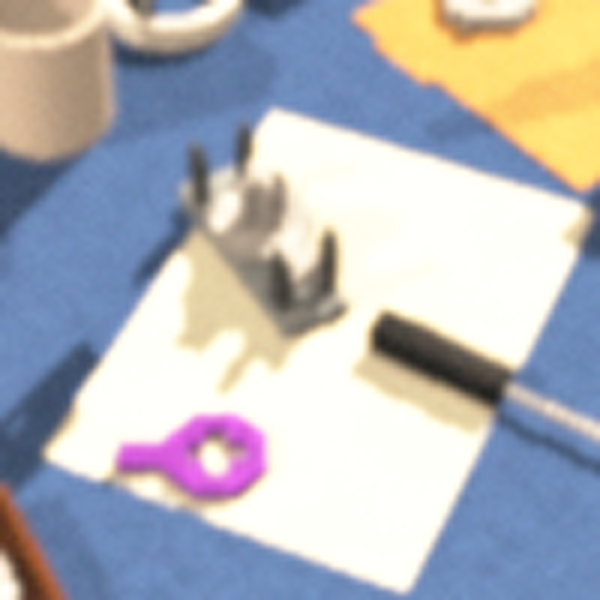

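```bash
python3 -m crank '[75,-0.004,-0.031,-0.009,0,0,-0.053, 75,-0.004,-0.031,-0.009,0,0,-0.053, 75,-0.004,-0.031,-0.009,0,0,-0.053, 75,-0.004,-0.031,-0.009,0,0,-0.053, 75,-0.004,-0.031,-0.009,0,0,-0.053, 75,-0.004,-0.031,-0.009,0,0,-0.053, 75,-0.004,-0.031,-0.009,0,0,-0.053, 75,-0.003,-0.031,-0.009,0,0,-0.053, 75,0,0,0,0,0,0, 75,0,0,0,0,0,0, 75,0,0,0,0,0,0]'
python3 - <<'E'
from h import *
m,im=shot('w12')
u=proj(m,[[595.7,-287.6,15]])[0].astype(int);print(u)
parts(m,im,(u[0]-60,u[1]-60,u[0]+60,u[1]+60),15,f=5,show='m12')
E
```

```text
time: 9.75
position: [593.9, -285.5, 86.3]
orientation: [-0.001, 0.926, 0.379, -0.0]
force: [0.6, 0.2, -0.3]
finger_gap: 64.3
w12 t 9.75 pos [ 593.9 -285.5   86.3] yawx 44.5 tilt [-1.e-03  8.e-04 -1.e+00] q6 -1.26 F [ 0.6  0.2 -0.3] gap 64.27944999691022
[256 208]
outer A 4441 uv [256.9 207.2] xy [ 595.1 -286.8   15. ] rect [ 596.  -287.6] [59.  59.5] 44.4
hole A 888 uv [256.7 208.4] xy [ 595.7 -287.6   15. ] rect [ 596.  -287.7] [29.2 29.4] 87.2
```

View pics/m12.png

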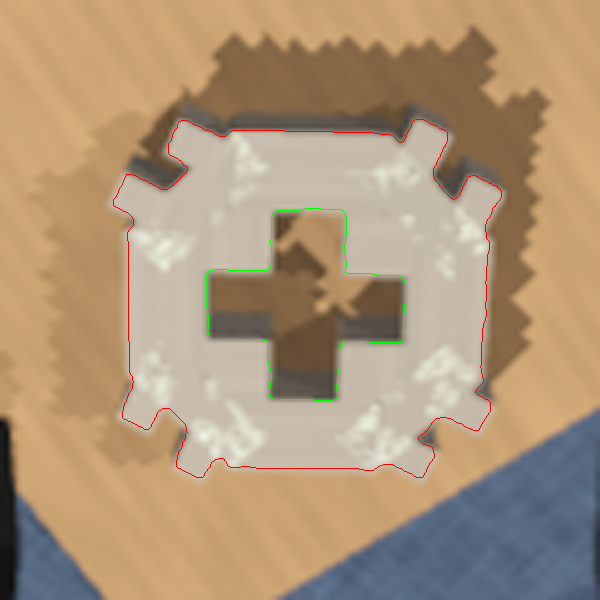

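```bash
python3 -m crank '[75,0.0013,-0.0016,-0.03,0,0,0, 75,0,0,-0.026,0,0,0, 75,0,0,0,0,0,0, 75,0,0,0,0,0,0, 75,0,0,0,0,0,0]';  python3 - <<'E'
from h import *
m,im=shot('w13')
u=proj(m,[[596,-287.6,15]])[0].astype(int);print(u)
parts(m,im,(u[0]-80,u[1]-65,u[0]+80,u[1]+75),15,f=5,show='m13')
T=quat(ctrl.get_state()['orientation'])
E
python3 -m crank '[75,0,0,0,0,0,0]';python3 -m crank '[75,0,0,0,0,0,0]'
```

```text
time: 10.22
position: [596.6, -287.4, 32.6]
orientation: [0.001, 0.925, 0.379, 0.0]
force: [0.0, 0.6, 0.4]
finger_gap: 63.9
w13 t 10.2167 pos [ 596.6 -287.4   32.6] yawx 44.5 tilt [ 1.3e-03 -6.0e-04 -1.0e+00] q6 -1.26 F [0.  0.6 0.4] gap 63.90856076558522
[256 236]
outer A 77 uv [217.5 221. ] xy [ 573.2 -296.2   15. ] rect [ 572.7 -296.3] [7.8 5.7] 16.5
outer A 37 uv [216.7 212.5] xy [ 569.4 -292.6   15. ] rect [ 569.7 -292.6] [6.1 3.5] 86.8
outer A 6564 uv [260.8 237.7] xy [ 598.6 -286.2   15. ] rect [ 596.1 -287.8] [59.3 59.9] 44.2
hole A 1522 uv [255.8 236.5] xy [ 595.9 -287.8   15. ] rect [ 596.3 -288.1] [29.7 29.6] 87.6
time: 10.35
position: [596.7, -287.9, 32.9]
orientation: [0.001, 0.926, 0.379, 0.001]
force: [-0.2, -0.3, -0.3]
finger_gap: 64.3
time: 10.43
position: [596.4, -288.0, 32.4]
orientation: [0.001, 0.926, 0.378, 0.001]
force: [0.9, 0.1, -0.4]
finger_gap: 64.2
```

View pics/m13.png

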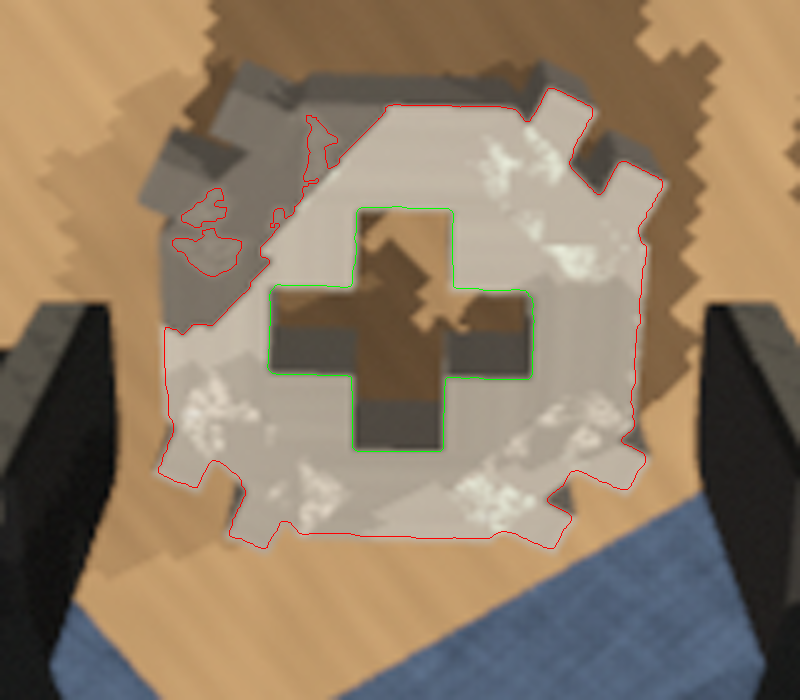

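```bash
python3 -m crank '[75,-0.0003,0,-0.012,0,0,0, 75,0,0,-0.005,0,0,0, 75,0,0,0,0,0,0, 55,0,0,0,0,0,0, 55,0,0,0,0,0,0, 55,0,0,0,0,0,0, 55,0,0,0,0,0,0]'
python3 - <<'E'
from h import *
m,im=shot('w14')
save('c14',im[170:310,170:340],4.5)
E
```

```text
time: 11.02
position: [595.5, -287.9, 13.8]
orientation: [-0.0, 0.926, 0.378, -0.0]
force: [0.7, -0.7, -2.1]
finger_gap: 54.7
w14 t 11.0167 pos [ 595.5 -287.9   13.8] yawx 44.5 tilt [-1.e-04  0.e+00 -1.e+00] q6 -1.26 F [ 0.7 -0.7 -2.1] gap 54.66816915964374
```

View pics/c14.png

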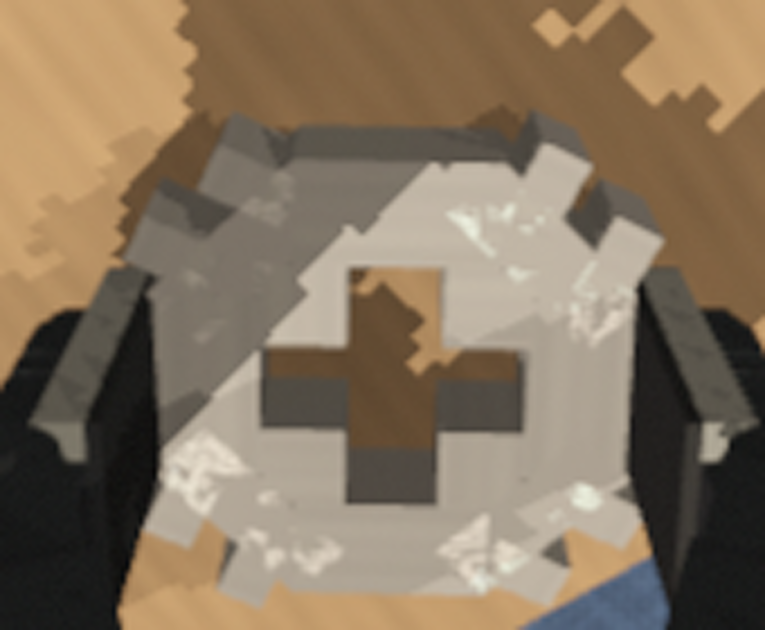

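```bash
python3 -m crank '[55,0,0,0.02,0,0,0, 55,0,0,0.04,0,0,0, 55,0,0,0.04,0,0,0, 55,-0.003,0.03,0,0,0,0.0465, 55,-0.003,0.03,0,0,0,0.0465, 55,-0.003,0.03,0,0,0,0.0465, 55,-0.003,0.03,0,0,0,0.0465, 55,-0.003,0.03,0,0,0,0.0465, 55,-0.003,0.03,0,0,0,0.0465, 55,-0.003,0.03,0,0,0,0.0465]';python3 -m crank '[55,-0.004,0.03,0,0,0,0.0465, 55,-0.004,0.03,0,0,0,0.0465, 55,0,0,0,0,0,0, 55,0,0,0,0,0,0, 55,0,0,0,0,0,0, 55,0,0,0,0,0,0]'
python3 - <<'E'
from h import *
m,im=shot('w15')
save('c15',im[100:310,130:380],3.2)
E
```

```text
time: 11.9
position: [574.1, -76.5, 113.9]
orientation: [0.0, 0.852, 0.524, 0.0]
force: [0.6, 0.2, -2.6]
finger_gap: 54.4
time: 12.4
position: [566.7, -18.6, 113.8]
orientation: [0.0, 0.827, 0.562, -0.0]
force: [-0.5, 0.2, -1.8]
finger_gap: 54.1
w15 t 12.4 pos [566.7 -18.6 113.8] yawx 68.4 tilt [-0.e+00 -2.e-04 -1.e+00] q6 -1.27 F [-0.5  0.2 -1.8] gap 54.11768419710918
```

View pics/c15.png

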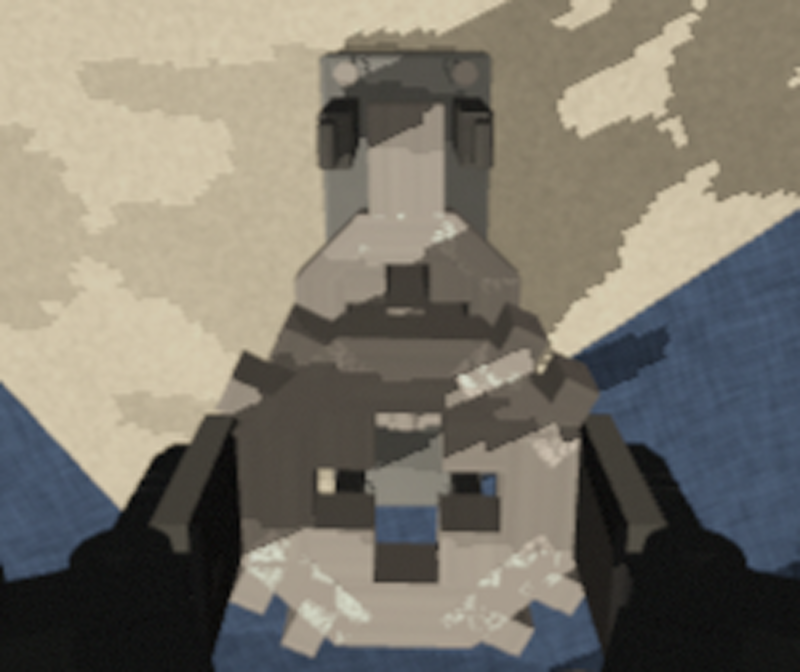

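Run:
```python
from h import *
m,im,s=pickle.load(open('w15.pkl','rb'));T=quat(s['orientation'])
def tl(uv,tz):
    o,d=ray(m,uv);o=T.inv().apply(o-s['position']);d=T.inv().apply(d);return o+d*((tz-o[2])/d[:,2])[:,None]
f=lambda p,o,k:(np.array(p,float)+.5)/k-.5+o
q=f([(408,413),(407,581),(316,498),(500,500)],[130,100],3.2)
for z in(-1,0):
    a=tl(q,z);print(z,a.round(1),'centre',a[0:2,1].mean(),a[2:,0].mean(),'len',a[1,1]-a[0,1],a[3,0]-a[2,0],'w',T.apply(np.array([a[2:,0].mean(),a[:2,1].mean(),0])))
# lower sep visible bore slot left edge centre on plane z=33 -> hub
print(onz(m,f([(407,268)],[130,100],3.2),33))
save('c15b',im[170:290,190:310],5)
```

```text
-1 [[  0.2 -13.9  -1. ]
 [ -0.   17.3  -1. ]
 [-15.    1.4  -1. ]
 [ 15.3   1.8  -1. ]] centre 1.700681674284425 0.1848903432148461 len 31.212363035964927 30.28666412001612 w [ 1.64911858e+00 -4.54874173e-01  5.86536785e-06]
0 [[  0.2 -13.4   0. ]
 [ -0.   18.    0. ]
 [-15.1   2.    0. ]
 [ 15.4   2.4   0. ]] centre 2.293692179029076 0.18462708187448218 len 31.454236451118994 30.521364032864483 w [ 2.20029367e+00 -6.73660714e-01  1.89168439e-05]
[[553.0953286  -13.23011856  33.        ]]
```

View pics/c15b.png

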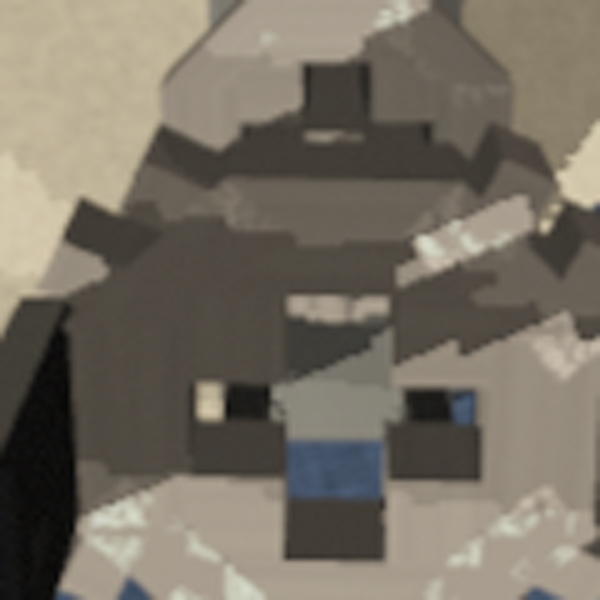

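Run:
```python
from h import *
f=lambda p,o,k:(np.array(p,float)+.5)/k-.5+o
for n,q in (('w14',f([(396,268),(391,503),(262,388),(523,391)],[170,170],4.5)),('w15',f([(408,413),(407,581),(316,498),(500,500)],[130,100],3.2)),('w15b',f([(337,295),(334,560),(190,428),(481,430)],[190,170],5))):
    m,im,s=pickle.load(open(n[:3]+'.pkl','rb'));T=quat(s['orientation'])
    print(n,q.round(1).tolist())
    for tz in(-2,-1,0):
        o,d=ray(m,q);o=T.inv().apply(o-s['position']);d=T.inv().apply(d);a=o+d*((tz-o[2])/d[:,2])[:,None]
        print(tz,'y',a[:2,1].round(1),a[:2,1].mean().round(2),'x',a[2:,0].round(1),a[2:,0].mean().round(2))
```

```text
w14 [[257.6, 229.2], [256.5, 281.4], [227.8, 255.8], [285.8, 256.5]]
-2 y [-14.3  16.6] 1.15 x [-15.2  15.1] -0.02
-1 y [-13.8  17.3] 1.74 x [-15.3  15.3] -0.02
0 y [-13.3  18. ] 2.33 x [-15.4  15.4] -0.03
w15 [[257.2, 228.7], [256.8, 281.2], [228.4, 255.3], [285.9, 255.9]]
-2 y [-14.4  16.6] 1.11 x [-14.8  15.2] 0.19
-1 y [-13.9  17.3] 1.7 x [-15.   15.3] 0.18
0 y [-13.4  18. ] 2.29 x [-15.1  15.4] 0.18
w15b [[257.0, 228.6], [256.4, 281.6], [227.6, 255.2], [285.8, 255.6]]
-2 y [-14.4  16.8] 1.19 x [-15.3  15.2] -0.06
-1 y [-14.   17.5] 1.79 x [-15.4  15.3] -0.06
0 y [-13.5  18.3] 2.38 x [-15.5  15.4] -0.06
```

```bash
python3 -m crank '[55,-0.0018,0.0006,-0.02,0,0,0, 55,0,0,-0.01,0,0,0, 55,0,0,0,0,0,0, 55,0,0,0,0,0,0,55,0,0,0,0,0,0]'
python3 - <<'E'
from h import *
m,im=shot('w16')
save('c16',im[190:300,190:330],5.5)
for z in (68,63): print(z,((proj(m,[[566-14*.93,-18.4+14*.366,z],[566+14*.93,-18.4-14*.366,z],[566-14*.366,-18.4-14*.93,z],[566+14*.366,-18.4+14*.93,z]])-[190,190])*5.5).round(0).tolist())
E
```

```text
time: 12.87
position: [565.1, -17.5, 84.4]
orientation: [0.0, 0.827, 0.562, 0.0]
force: [0.0, 0.3, -0.1]
finger_gap: 54.4
w16 t 12.8667 pos [565.1 -17.5  84.4] yawx 68.4 tilt [ 3.e-04 -0.e+00 -1.e+00] q6 -1.27 F [ 0.   0.3 -0.1] gap 54.356478448573455
68 [[363.0, 150.0], [364.0, 387.0], [232.0, 272.0], [495.0, 272.0]]
63 [[363.0, 132.0], [364.0, 363.0], [236.0, 251.0], [491.0, 250.0]]
```

View pics/c16.png

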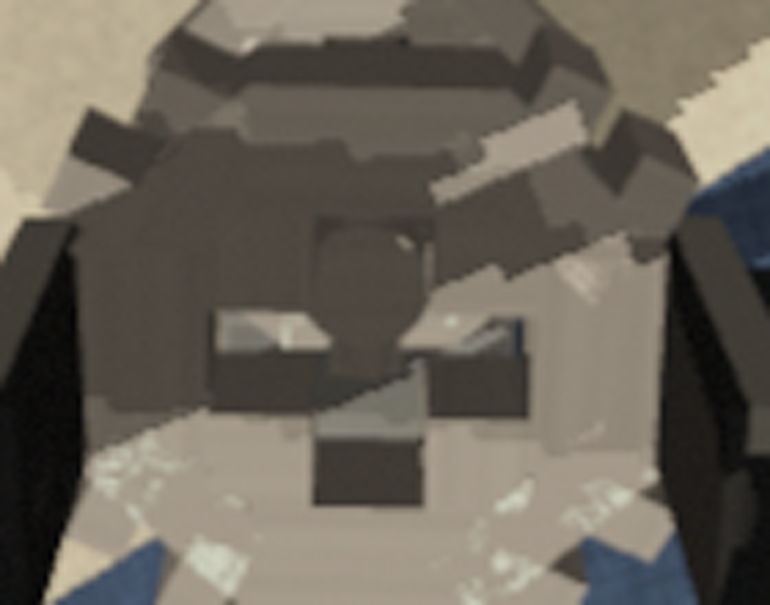

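```bash
python3 -m crank '[55,0,-0.0003,-0.006,0,0,0, 55,0,0,-0.005,0,0,0, 55,0,0,-0.005,0,0,0, 55,0,0,0,0,0,0, 55,0,0,0,0,0,0]'
python3 - <<'E'
from h import *
m,im=shot('w17')
save('c17',im[190:300,190:330],5.5)
E
```

```text
time: 13.33
position: [564.6, -17.5, 67.5]
orientation: [-0.0, 0.827, 0.562, -0.0]
force: [-0.0, 0.3, -1.4]
finger_gap: 54.0
w17 t 13.3333 pos [564.6 -17.5  67.5] yawx 68.4 tilt [-6.e-04  0.e+00 -1.e+00] q6 -1.27 F [-0.   0.3 -1.4] gap 53.9849258012639
```

View pics/c17.png

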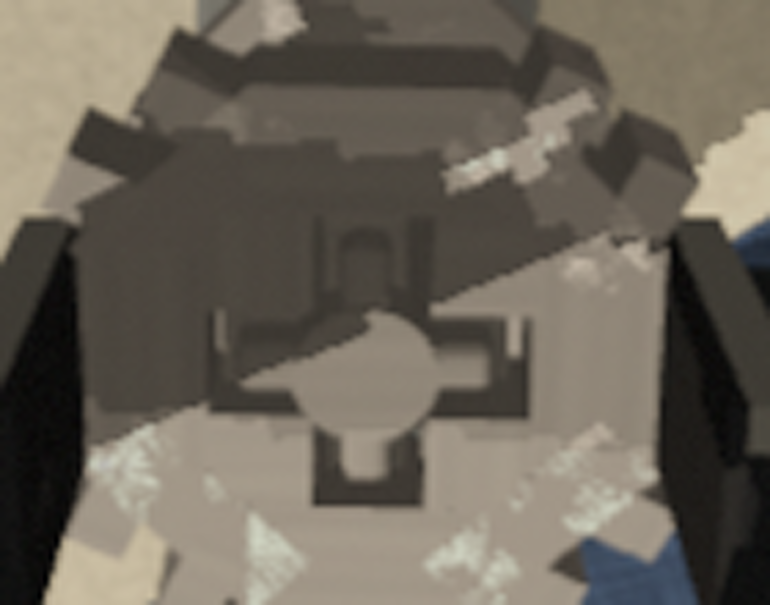

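```bash
python3 -m crank '[55,0.0006,-0.0003,-0.007,0,0,0, 55,0,0,-0.007,0,0,0, 55,0,0,-0.005,0,0,0, 55,0,0,0,0,0,0]'; python3 -m crank '[55,0,0,-0.002,0,0,0, 55,0,0,-0.001,0,0,0, 55,0,0,0,0,0,0]'
```

```text
time: 13.72
position: [564.6, -17.8, 47.2]
orientation: [-0.001, 0.827, 0.562, -0.001]
force: [-0.5, -1.4, -1.7]
finger_gap: 54.6
time: 13.97
position: [565.4, -17.8, 45.8]
orientation: [-0.0, 0.827, 0.562, -0.0]
force: [0.3, 0.1, -1.6]
finger_gap: 54.4
```

```bash
python3 -m crank '[55,0,0,-0.001,0,0,0, 55,0,0,0,0,0,0]'; python3 -m crank '[55,0,0,-0.001,0,0,0, 55,0,0,0,0,0,0]'
```

```text
time: 14.13
position: [565.4, -17.8, 44.9]
orientation: [0.0, 0.827, 0.562, 0.0]
force: [-0.7, 0.2, -1.2]
finger_gap: 54.3
time: 14.3
position: [565.4, -17.8, 43.8]
orientation: [0.0, 0.827, 0.562, 0.0]
force: [0.4, 0.0, -3.4]
finger_gap: 54.4
```

```bash
python3 -m crank '[55,0,0,-0.001,0,0,0, 55,0,0,0,0,0,0]'
```

```text
time: 14.47
position: [565.5, -17.9, 43.3]
orientation: [0.0, 0.827, 0.562, 0.0]
force: [-3.4, -0.1, 3.8]
finger_gap: 54.4
```

```bash
python3 -m crank '[75,0,0,0,0,0,0, 75,0,0,0,0,0,0, 75,0,0,0.002,0,0,0, 75,0,0,0.02,0,0,0, 75,0,0,0.03,0,0,0, 75,0,0,0.03,0,0,0, 75,0.03,-0.01,0,0,0,0, 75,0.03,-0.01,0,0,0,0, 75,0,0,0,0,0,0]'
python3 - <<'E'
from h import *
m,im=shot('w18')
u=proj(m,[[566,-18.4,45]])[0].astype(int)
save('c18',im[max(u[1]-85,0):u[1]+65,u[0]-90:u[0]+90],4)
print(u)
parts(m,im,(u[0]-60,u[1]-60,u[0]+60,u[1]+60),45,lo=100,sat=60,f=5)
E
```

```text
time: 15.22
position: [628.7, -39.2, 125.2]
orientation: [0.001, 0.827, 0.562, 0.001]
force: [1.8, -0.3, -0.0]
finger_gap: 64.3
w18 t 15.2167 pos [628.7 -39.2 125.2] yawx 68.4 tilt [ 1.9e-03 -5.0e-04 -1.0e+00] q6 -1.3 F [ 1.8 -0.3 -0. ] gap 64.30032167020954
[251 116]
outer A 12442 uv [246.6 110.9] xy [561.1 -20.4  45. ] rect [567.2 -21. ] [92.1 85.4] 68.3
hole A 24 uv [258.3 131.4] xy [578.  -17.8  45. ] rect [578.4 -18.1] [2.4 7.9] 68.5
hole A 50 uv [238.1 110.5] xy [558.6 -26.   45. ] rect [559.  -26.3] [9.7 4.9] 76.0
hole A 130 uv [262.3 105.9] xy [562.1  -8.5  45. ] rect [562.5  -8.3] [29.  8.] 23.4
```

View pics/c18.png

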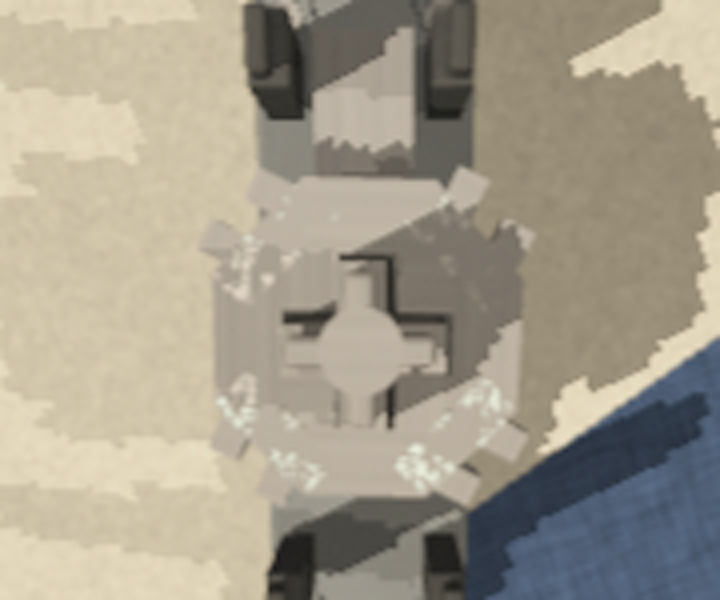

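```bash
python3 - <<'E'
from h import *
m,im,s=pickle.load(open('w18.pkl','rb'))
u=np.array([251,116]);o=[u[0]-90,max(u[1]-85,0)]
f=lambda p,o,k:(np.array(p,float)+.5)/k-.5+o
for z in (35,40,45,50,55):
    a=onz(m,f([(214,330),(523,330)],o,4),z);b=onz(m,f([(362,177),(362,497)],o,4),z);c=onz(m,f([(287,350),(444,350)],o,4),z)
    print(z,np.linalg.norm(a[1]-a[0]).round(1),a.mean(0).round(1),np.linalg.norm(b[1]-b[0]).round(1),b.mean(0).round(1))
print(m['xyz'],s['position'])
E
python3 -m crank '[75,-0.03,0.03,0.02,0,0,0, 75,-0.03,0.03,0.02,0,0,0,75,0,0,0,0,0,0,75,0,0,0,0,0,0,75,0,0,0,0,0,0]'
python3 - <<'E'
from h import *
m,im=shot('w19')
u=proj(m,[[566,-18.4,45]])[0].astype(int)
o=[max(u[0]-90,0),max(u[1]-75,0)]
save('c19',im[o[1]:u[1]+75,o[0]:u[0]+90],4)
print(o)
E
```

```text
35 59.3 [564.5 -17.   35. ] 59.5 [566.4 -19.1  35. ]
40 57.9 [564.4 -16.9  40. ] 58.2 [566.2 -19.   40. ]
45 56.6 [564.2 -16.8  45. ] 56.8 [566.  -18.8  45. ]
50 55.2 [564.1 -16.6  50. ] 55.5 [565.9 -18.6  50. ]
55 53.9 [564.  -16.5  55. ] 54.1 [565.7 -18.4  55. ]
[558.98732839 -11.33514344 255.0931116 ] [628.7254319  -39.15051645 125.1885121 ]
time: 15.68
position: [571.8, 15.5, 160.4]
orientation: [0.0, 0.827, 0.563, 0.0]
force: [1.2, -0.1, -0.2]
finger_gap: 64.3
w19 t 15.6833 pos [571.8  15.5 160.4] yawx 68.5 tilt [ 4.e-04 -1.e-04 -1.e+00] q6 -1.21 F [ 1.2 -0.1 -0.2] gap 64.32528245013032
[np.int64(130), np.int64(120)]
```

View pics/c19.png

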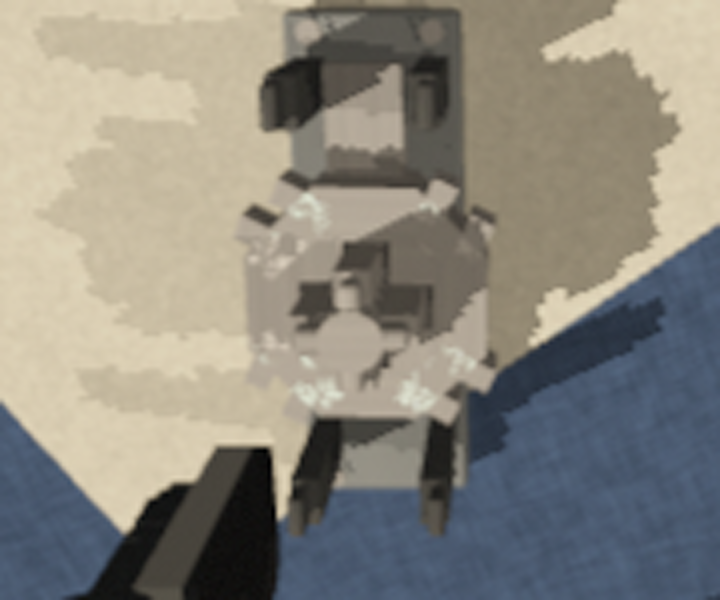

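Run:
```python
from h import *
a=pickle.load(open('w18.pkl','rb'))[0];b=pickle.load(open('w19.pkl','rb'))[0]
f=lambda p,o,k:(np.array(p,float)+.5)/k-.5+o
print('cutter top',tri([(a,f((366,337),[161,31],4)),(b,f((367,301),[130,120],4))]).round(1))
print('boss top',tri([(a,f((361,350),[161,31],4)),(b,f((349,343),[130,120],4))]).round(1))
mt=pickle.load(open('top0.pkl','rb'))[0]; print(onz(mt,[(170.5,193)],12))
```

```text
cutter top [565.3 -17.6  46.1]
boss top [566.  -18.4  71.5]
[[527.98805503 263.62272691  12.        ]]
```

```bash
python3 -m crank '[38,-0.005,0.017,0,0,0,-0.12, 38,-0.005,0.017,0,0,0,-0.12, 38,-0.005,0.017,0,0,0,-0.12, 38,-0.005,0.018,0,0,0,-0.12, 38,-0.005,0.018,0,0,0,-0.12, 38,-0.005,0.018,0,0,0,-0.12, 38,-0.005,0.018,0,0,0,-0.12, 38,-0.006,0.018,0,0,0,-0.12, 38,-0.006,0.018,0,0,0,-0.12, 38,-0.006,0.018,0,0,0,-0.12, 38,-0.006,0.018,0,0,0,-0.12, 38,-0.005,0.018,0,0,0,-0.12]'; python3 -m crank '[38,0,0,0,0,0,-0.12, 38,0,0,0,0,0,-0.12, 38,0,0,0,0,0,0, 38,0,0,0,0,0,0, 38,0,0,0,0,0,0]'
python3 - <<'E'
from h import *
m,im=shot('w20')
E
```

```text
time: 16.73
position: [508.0, 228.7, 159.4]
orientation: [0.0, 0.992, -0.126, -0.001]
force: [0.3, -0.4, 0.4]
finger_gap: 32.4
time: 17.15
position: [508.3, 228.0, 159.9]
orientation: [0.0, 0.971, -0.239, -0.0]
force: [0.3, -0.3, 0.2]
finger_gap: 32.6
w20 t 17.15 pos [508.3 228.  159.9] yawx -27.6 tilt [-7.e-04 -3.e-04 -1.e+00] q6 0.86 F [ 0.3 -0.3  0.2] gap 32.62859404604288
```

View pics/w20.png

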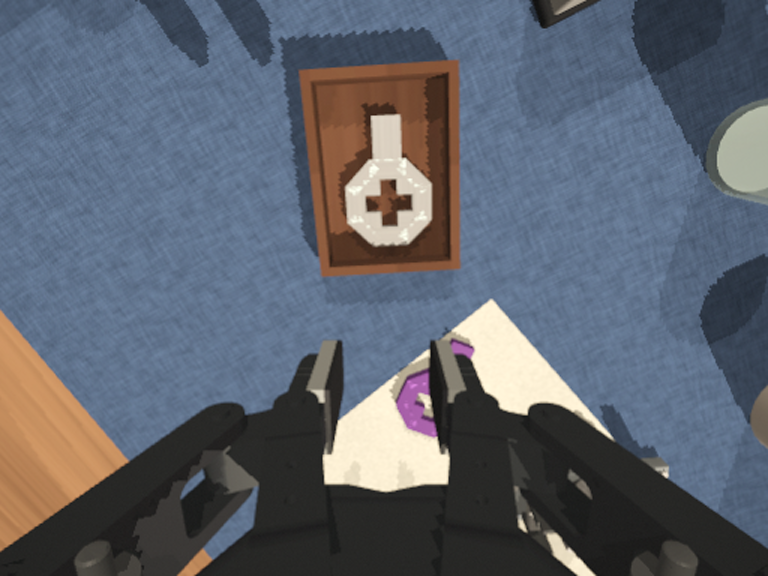

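Run:
```python
from h import *
m,im,s=pickle.load(open('w20.pkl','rb'))
parts(m,im,(215,65,300,175),12,f=6,show='m20')
```

```text
outer A 3221 uv [258.5 126.8] xy [534.3 274.6  12. ] rect [536.4 279.1] [82.2 56.3] 64.4
hole A 579 uv [258.8 134.6] xy [531.  267.8  12. ] rect [530.8 267.7] [28.5 29.1] 19.1
```

View pics/m20.png

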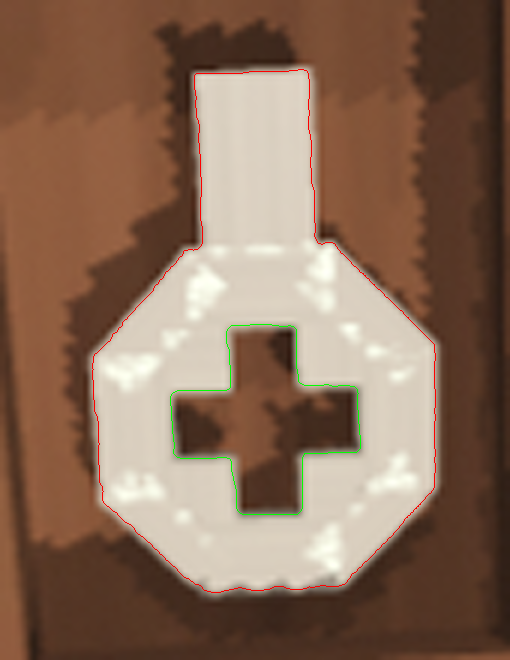

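```bash
python3 -m crank '[38,0.014,0.026,-0.026,0,0,0.011, 38,0.014,0.026,-0.026,0,0,0.011, 38,0.0133,0.0263,-0.026,0,0,0.011, 38,0,0,-0.022,0,0,0, 38,0,0,0,0,0,0, 38,0,0,0,0,0,0, 38,0,0,0,0,0,0]'
python3 - <<'E'
from h import *
m,im=shot('w21')
parts(m,im,(200,110,320,330),12,f=5)
E
```

```text
time: 17.78
position: [549.8, 306.4, 62.0]
orientation: [-0.0, 0.975, -0.224, 0.001]
force: [0.1, 0.2, 1.1]
finger_gap: 32.5
w21 t 17.7833 pos [549.8 306.4  62. ] yawx -25.9 tilt [ 1.2e-03  5.0e-04 -1.0e+00] q6 0.92 F [0.1 0.2 1.1] gap 32.47552843662831
outer A 356 uv [214.1 246.8] xy [511.1 298.2  12. ] rect [510.2 298.2] [34.4  9.8] 52.9
outer A 344 uv [299.9 245.9] xy [567.4 271.6  12. ] rect [567.8 270.5] [33.9  9.5] 76.4
outer A 4645 uv [256.8 258.6] xy [534.7 275.9  12. ] rect [535.9 279.6] [84.4 50.8] 65.3
hole A 680 uv [257.4 267.6] xy [531.8 268.9  12. ] rect [531.9 267.6] [25.3 28.9] 19.5
```

View pics/w21.png

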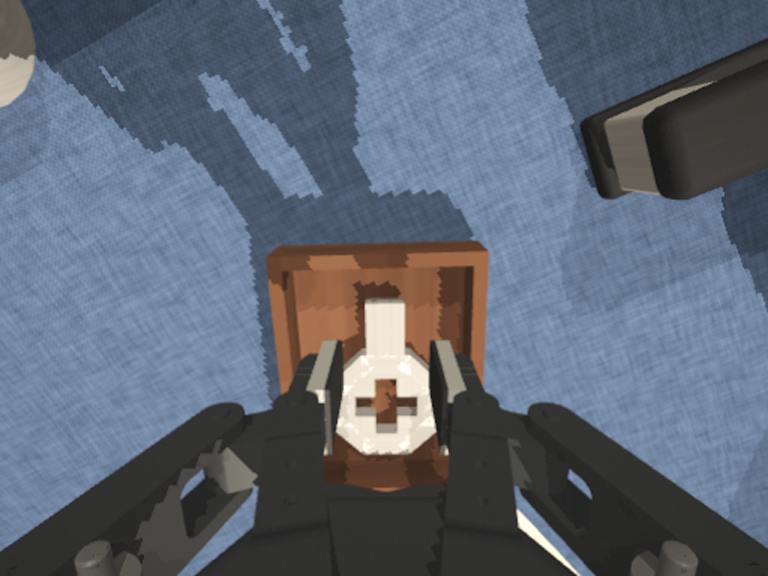

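```bash
python3 -m crank '[38,0,0,-0.02,0,0,0, 38,0,0,-0.012,0,0,0, 38,0,0,-0.008,0,0,0, 38,0,0,0,0,0,0, 38,0,0,0,0,0,0, 38,0,0,0,0,0,0]'
python3 - <<'E'
from h import *
m,im=shot('w22')
E
```

```text
time: 18.33
position: [549.7, 306.9, 21.4]
orientation: [-0.0, 0.975, -0.224, 0.0]
force: [0.2, -0.5, 0.5]
finger_gap: 32.4
w22 t 18.3333 pos [549.7 306.9  21.4] yawx -25.9 tilt [ 9.e-04  4.e-04 -1.e+00] q6 0.92 F [ 0.2 -0.5  0.5] gap 32.40694576620211
```

View pics/w22.png

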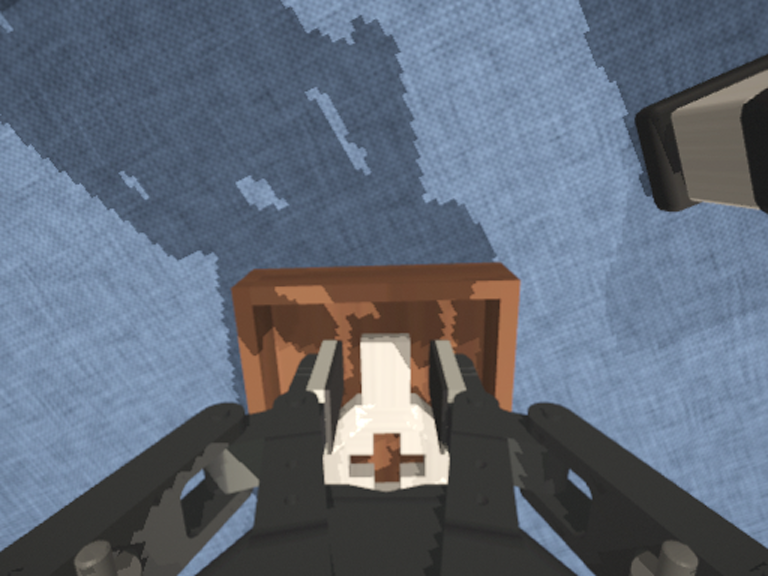

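```bash
python3 -m crank '[38,0,0,-0.0015,0,0,0, 15,0,0,0,0,0,0, 15,0,0,0,0,0,0, 15,0,0,0,0,0,0, 15,0,0,0,0,0,0, 15,0,0,0,0,0,0]'; python3 -m crank '[15,0,0,0.01,0,0,0, 15,0,0,0.02,0,0,0, 15,0,0,0.03,0,0,0, 15,0,0,0.02,0,0,0, 15,0,0,0,0,0,0, 15,0,0,0,0,0,0]'
python3 - <<'E'
from h import *
m,im=shot('w23')
E
```

```text
time: 18.88
position: [549.6, 306.8, 19.4]
orientation: [-0.0, 0.975, -0.224, 0.0]
force: [0.1, -1.2, 5.9]
finger_gap: 15.8
time: 19.38
position: [549.7, 307.0, 100.3]
orientation: [-0.001, 0.975, -0.224, 0.001]
force: [-0.3, -0.4, -1.7]
finger_gap: 15.9
w23 t 19.3833 pos [549.7 307.  100.3] yawx -25.9 tilt [ 0.0018  0.001  -1.    ] q6 0.92 F [-0.3 -0.4 -1.7] gap 15.947669589353401
```

View pics/w23.png

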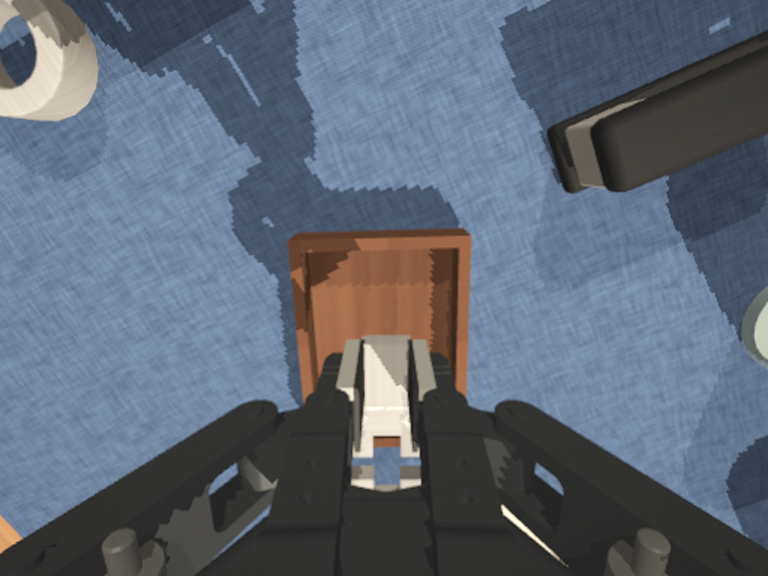

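```bash
python3 -m crank '[15,0.021,-0.025,0,0,0,0, 15,0.021,-0.025,0,0,0,0, 15,0.021,-0.025,0,0,0,0, 15,0.021,-0.024,0,0,0,0, 15,0.02,-0.024,0,0,0,0, 15,0,0,-0.03,0,0,0, 15,0,0,-0.03,0,0,0, 15,0,0,-0.012,0,0,0, 15,0,0,0,0,0,0, 15,0,0,0,0,0,0]'; python3 -m crank '[15,0,0,-0.006,0,0,0, 15,0,0,-0.003,0,0,0, 15,0,0,0,0,0,0]'
```

```text
time: 20.27
position: [652.8, 183.9, 26.4]
orientation: [0.0, 0.975, -0.224, -0.001]
force: [0.6, 0.8, -0.4]
finger_gap: 15.7
time: 20.52
position: [653.4, 184.1, 18.3]
orientation: [-0.0, 0.975, -0.224, 0.0]
force: [-0.5, 0.5, -1.9]
finger_gap: 16.1
```

```bash
python3 -m crank '[15,0,0,-0.0015,0,0,0, 15,0,0,0,0,0,0]'; python3 -m crank '[15,0,0,-0.001,0,0,0, 15,0,0,0,0,0,0]'
```

```text
time: 20.68
position: [653.4, 183.9, 16.7]
orientation: [-0.0, 0.975, -0.224, 0.0]
force: [-1.0, -0.1, -1.0]
finger_gap: 15.8
time: 20.85
position: [653.5, 183.8, 15.5]
orientation: [-0.0, 0.975, -0.224, 0.0]
force: [0.3, 0.3, -0.8]
finger_gap: 15.9
```

```bash
python3 -m crank '[15,0,0,-0.001,0,0,0, 15,0,0,0,0,0,0]'
```

```text
time: 21.02
position: [653.5, 183.8, 15.4]
orientation: [-0.0, 0.975, -0.224, 0.0]
force: [-5.0, -1.0, 8.3]
finger_gap: 15.8
```

```bash
python3 -m crank '[38,0,0,0,0,0,0, 38,0,0,0,0,0,0, 38,0,0,0.003,0,0,0, 38,0,0,0.02,0,0,0, 75,0,0,0.03,0,0,0, 75,-0.006,-0.013,0.01,0,0,0, 75,-0.006,-0.013,0.01,0,0,0, 75,-0.006,-0.013,0,0,0,0, 75,0,0,0,0,0,0, 75,0,0,0,0,0,0, 75,0,0,0,0,0,0]'
python3 - <<'E'
from h import *
m,im=shot('w24')
u=proj(m,[[634.9,145,8]])[0].astype(int)
parts(m,im,(u[0]-70,u[1]-100,u[0]+70,u[1]+60),8,f=5,show='m24')
E
```

```text
time: 21.93
position: [635.2, 144.7, 86.6]
orientation: [0.0, 0.974, -0.224, -0.0]
force: [0.4, -0.6, 0.3]
finger_gap: 63.8
w24 t 21.9333 pos [635.2 144.7  86.6] yawx -25.9 tilt [-8.e-04  0.e+00 -1.e+00] q6 0.64 F [ 0.4 -0.6  0.3] gap 63.79167007448523
outer A 229 uv [206.7 253.1] xy [576.4 122.1   8. ] rect [580.  123.5] [19.9 17.8] 64.0
outer A 25 uv [187.3 236.2] xy [569.6 143.    8. ] rect [569.4 141.7] [9.  3.8] 59.7
outer A 21 uv [187.7 229.6] xy [572.9 148.1   8. ] rect [573.6 148.3] [5.9 4.5] 59.7
outer A 4863 uv [256.7 192.7] xy [638.2 151.9   8. ] rect [640.  155.8] [83.9 57.6] 64.5
hole A 734 uv [257.1 202.3] xy [634.9 144.4   8. ] rect [634.7 144.2] [28.  27.8] 18.1
```

View pics/w24.png

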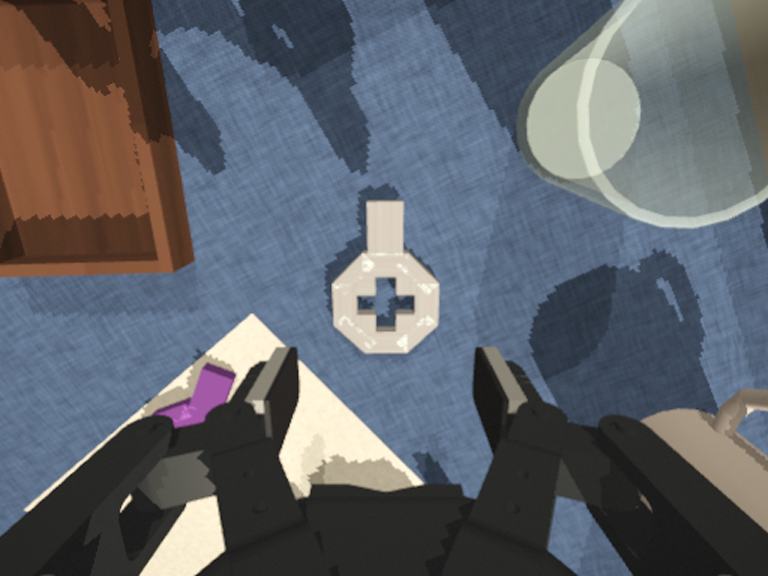

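```bash
python3 -m crank '[75,0,-0.0003,-0.03,0,0,0, 75,0,0,-0.026,0,0,0, 75,0,0,-0.01,0,0,0, 75,0,0,0,0,0,0, 75,0,0,0,0,0,0]'
python3 - <<'E'
from h import *
m,im=shot('w25')
E
```

```text
time: 22.4
position: [635.4, 144.7, 21.5]
orientation: [0.0, 0.975, -0.224, -0.0]
force: [0.2, 0.1, 0.3]
finger_gap: 64.2
w25 t 22.4 pos [635.4 144.7  21.5] yawx -25.9 tilt [-8.e-04 -1.e-04 -1.e+00] q6 0.64 F [0.2 0.1 0.3] gap 64.24774918880212
```

View pics/w25.png

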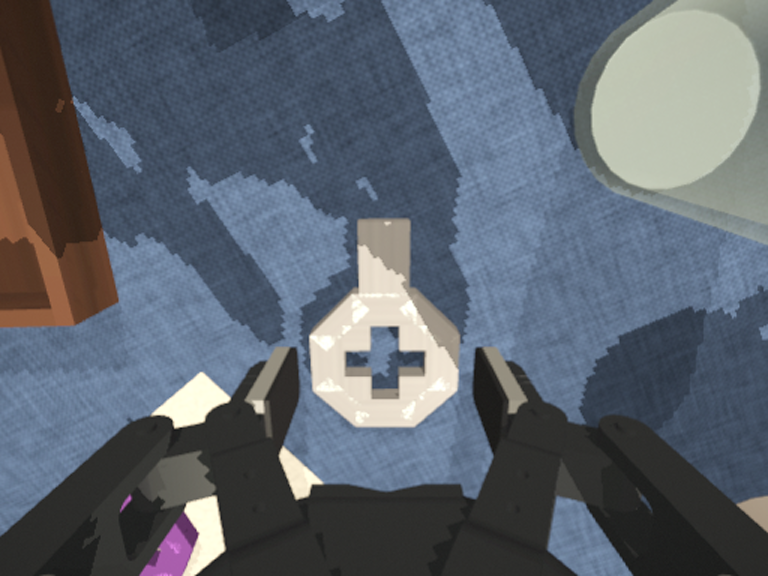

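```bash
python3 -m crank '[75,0,0,-0.006,0,0,0, 75,0,0,-0.0025,0,0,0, 75,0,0,0,0,0,0, 55,0,0,0,0,0,0, 55,0,0,0,0,0,0, 55,0,0,0,0,0,0, 55,0,0,0,0,0,0, 55,0,0,0,0,0,0]'; python3 -m crank '[55,0,0,0.02,0,0,0, 55,0,0,0.03,0,0,0, 55,0,0,0.04,0,0,0, 55,0,0,0.03,0,0,0, 55,0,0,0,0,0,0, 55,0,0,0,0,0,0]'
python3 - <<'E'
from h import *
m,im=shot('w26')
save('c26',im[130:310,140:370],3.4)
E
```

```text
time: 23.12
position: [635.8, 144.5, 13.7]
orientation: [-0.0, 0.975, -0.224, 0.001]
force: [-1.2, -0.6, 5.9]
finger_gap: 53.5
time: 23.62
position: [636.0, 144.6, 134.8]
orientation: [-0.001, 0.975, -0.224, 0.001]
force: [-0.6, 0.3, -2.3]
finger_gap: 53.5
w26 t 23.6167 pos [636.  144.6 134.8] yawx -25.9 tilt [ 3.1e-03  6.0e-04 -1.0e+00] q6 0.64 F [-0.6  0.3 -2.3] gap 53.48321157505401
```

View pics/c26.png

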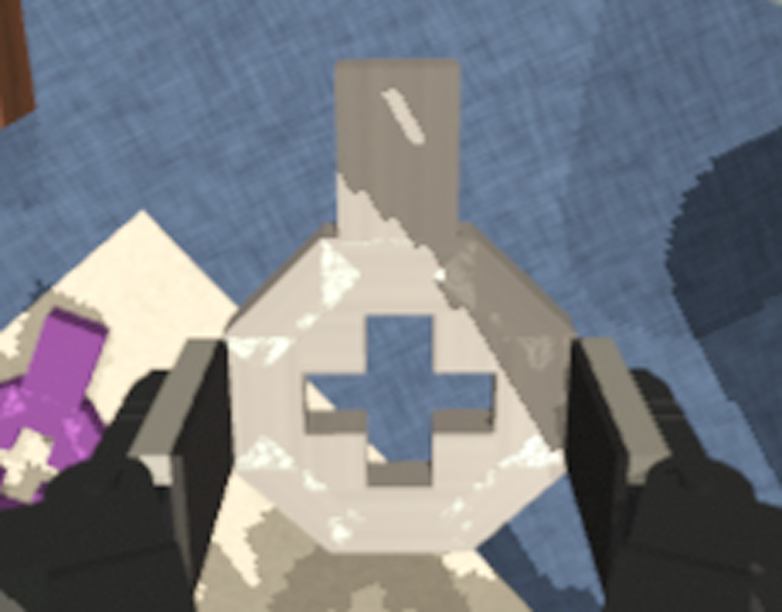

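```bash
python3 -m crank '[55,-0.006,-0.014,0,0,0,-0.115, 55,-0.006,-0.014,0,0,0,-0.115, 55,-0.006,-0.014,0,0,0,-0.115, 55,-0.006,-0.014,0,0,0,-0.115, 55,-0.006,-0.014,0,0,0,-0.115, 55,-0.006,-0.014,0,0,0,-0.115, 55,-0.006,-0.014,0,0,0,-0.115, 55,-0.006,-0.013,0,0,0,-0.115, 55,-0.006,-0.013,0,0,0,-0.115, 55,-0.006,-0.013,0,0,0,-0.115, 55,-0.005,-0.013,0,0,0,-0.115, 55,-0.005,-0.013,0,0,0,-0.115]'; python3 -m crank '[55,0,0,0,0,0,-0.114, 55,0,0,-0.02,0,0,0, 55,0,0,0,0,0,0, 55,0,0,0,0,0,0, 55,0,0,0,0,0,0]'
python3 - <<'E'
from h import *
f=lambda p,o,k:(np.array(p,float)+.5)/k-.5+o
m,im,s=pickle.load(open('w26.pkl','rb'));T=quat(s['orientation']);q=f([(400,314),(399,486),(304,403),(496,402)],[140,130],3.4)
for tz in (5,5.7):
    o,d=ray(m,q);o=T.inv().apply(o-s['position']);d=T.inv().apply(d);a=o+d*((tz-o[2])/d[:,2])[:,None]
    print(tz,'y',a[:2,1].round(1),a[:2,1].mean().round(2),'x',a[2:,0].round(1),a[2:,0].mean().round(2))
m,im=shot('w27')
save('c27',im[60:300,120:390],2.9)
E
```

```text
time: 24.67
position: [564.2, -19.1, 130.6]
orientation: [-0.001, -0.607, 0.795, 0.001]
force: [0.3, -0.0, -1.3]
finger_gap: 53.3
time: 25.08
position: [565.1, -18.4, 112.4]
orientation: [-0.001, -0.563, 0.826, 0.0]
force: [0.4, 1.2, -1.3]
finger_gap: 53.3
5 y [-15.1  15.8] 0.33 x [-15.4  15.4] -0.01
5.7 y [-14.8  16.2] 0.72 x [-15.5  15.5] -0.01
w27 t 25.0833 pos [565.1 -18.4 112.4] yawx -111.5 tilt [-1.5e-03  2.0e-04 -1.0e+00] q6 1.87 F [ 0.4  1.2 -1.3] gap 53.271858809763465
```

View pics/c27.png

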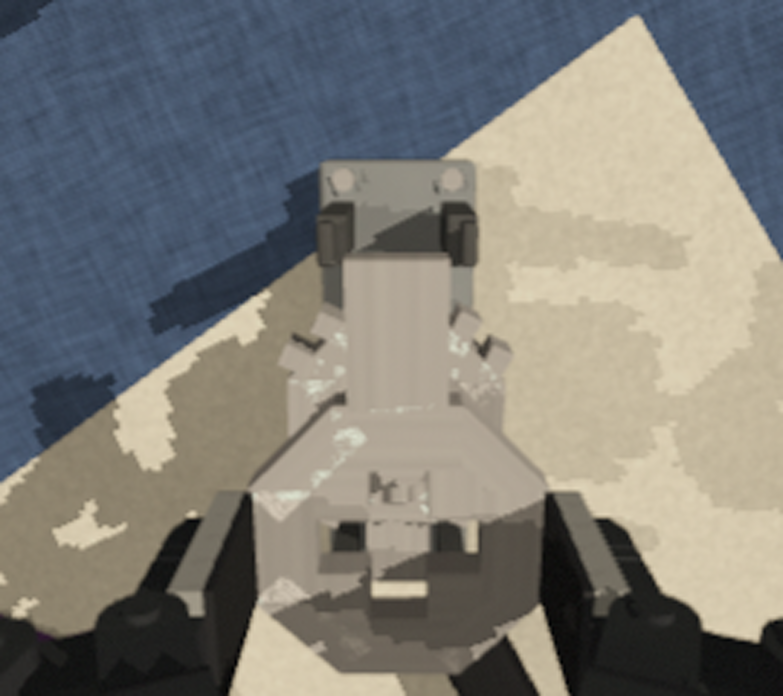

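```bash
python3 -m crank '[55,0.0007,-0.0002,-0.015,0,0,0, 55,0,0,-0.01,0,0,0, 55,0,0,0,0,0,0, 55,0,0,0,0,0,0,55,0,0,0,0,0,0]'
python3 - <<'E'
from h import *
m,im=shot('w28')
save('c28',im[190:300,190:330],5.5)
E
```

```text
time: 25.55
position: [566.2, -18.7, 88.4]
orientation: [0.0, -0.563, 0.827, -0.0]
force: [0.1, 0.6, -1.5]
finger_gap: 53.1
w28 t 25.55 pos [566.2 -18.7  88.4] yawx -111.5 tilt [ 3.e-04  0.e+00 -1.e+00] q6 1.87 F [ 0.1  0.6 -1.5] gap 53.13425441365478
```

View pics/c28.png

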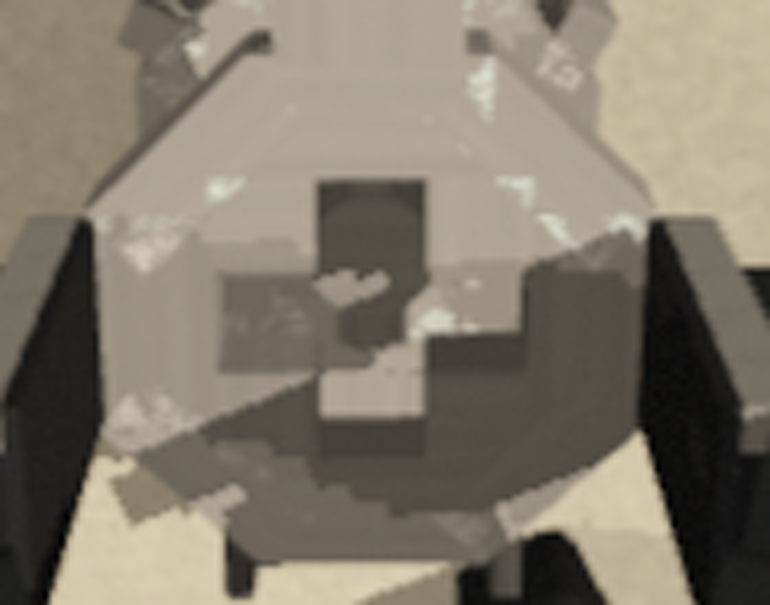

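Boss is under the bore; continue into engagement.

```bash
python3 -m crank '[55,0.0002,0,-0.007,0,0,0, 55,0,0,-0.005,0,0,0, 55,0,0,-0.005,0,0,0, 55,0,0,0,0,0,0, 55,0,0,0,0,0,0]'
python3 - <<'E'
from h import *
m,im=shot('w29')
save('c29',im[190:300,190:330],5.5)
E
```

```text
time: 26.02
position: [566.0, -18.7, 70.4]
orientation: [-0.0, -0.563, 0.827, 0.0]
force: [0.5, -0.1, -0.9]
finger_gap: 53.3
w29 t 26.0167 pos [566.  -18.7  70.4] yawx -111.5 tilt [-9.e-04  1.e-04 -1.e+00] q6 1.87 F [ 0.5 -0.1 -0.9] gap 53.28919830500265
```

View pics/c29.png

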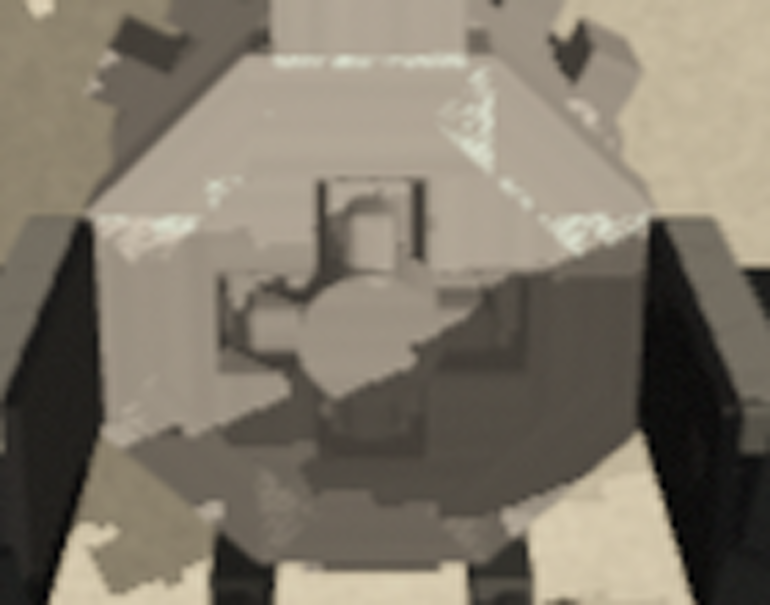

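```bash
python3 -m crank '[55,0,0,-0.005,0,0,0, 55,0,0,-0.004,0,0,0, 55,0,0,0,0,0,0]'; python3 -m crank '[55,0,0,-0.0015,0,0,0, 55,0,0,0,0,0,0]'; python3 -m crank '[55,0,0,-0.001,0,0,0, 55,0,0,0,0,0,0]'
```

```text
time: 26.32
position: [565.8, -18.7, 60.9]
orientation: [-0.0, -0.563, 0.827, 0.0]
force: [0.7, 0.2, -1.8]
finger_gap: 53.5
time: 26.48
position: [566.2, -18.7, 60.1]
orientation: [-0.0, -0.563, 0.827, 0.0]
force: [0.3, -0.0, -1.8]
finger_gap: 53.8
time: 26.65
position: [566.3, -18.7, 59.3]
orientation: [0.0, -0.563, 0.827, -0.0]
force: [0.1, -0.2, -1.7]
finger_gap: 53.3
```

```bash
python3 -m crank '[55,0,0,-0.001,0,0,0, 55,0,0,0,0,0,0]'; python3 -m crank '[55,0,0,-0.001,0,0,0, 55,0,0,0,0,0,0]'
```

```text
time: 26.82
position: [566.4, -18.7, 58.8]
orientation: [0.0, -0.563, 0.827, -0.0]
force: [-0.5, 0.6, 2.1]
finger_gap: 53.8
time: 26.98
position: [566.5, -18.8, 58.6]
orientation: [0.0, -0.563, 0.827, -0.0]
force: [-7.1, 0.5, 12.9]
finger_gap: 53.4
```

```bash
python3 -m crank '[75,0,0,0,0,0,0, 75,0,0,0,0,0,0, 75,0,0,0.002,0,0,0, 75,0,0,0.02,0,0,0, 75,0,0,0.03,0,0,0, 75,-0.02,0.008,0.03,0,0,0, 75,-0.02,0.008,0,0,0,0, 75,-0.02,0.008,0,0,0,0, 75,0,0,0,0,0,0, 75,0,0,0,0,0,0, 75,0,0,0,0,0,0]'
python3 - <<'E'
from h import *
m,im=shot('w30')
u=proj(m,[[566,-18.4,53]])[0].astype(int); o=[u[0]-90,max(u[1]-75,0)]; print(o)
save('c30',im[o[1]:u[1]+75,o[0]:u[0]+90],4)
E
```

```text
time: 27.9
position: [506.6, 5.2, 139.5]
orientation: [0.0, -0.563, 0.827, -0.0]
force: [0.0, 0.2, 0.6]
finger_gap: 64.2
w30 t 27.9 pos [506.6   5.2 139.5] yawx -111.5 tilt [ 5.e-04 -1.e-04 -1.e+00] q6 1.91 F [0.  0.2 0.6] gap 64.17860841344742
[np.int64(167), np.int64(43)]
```

View pics/c30.png

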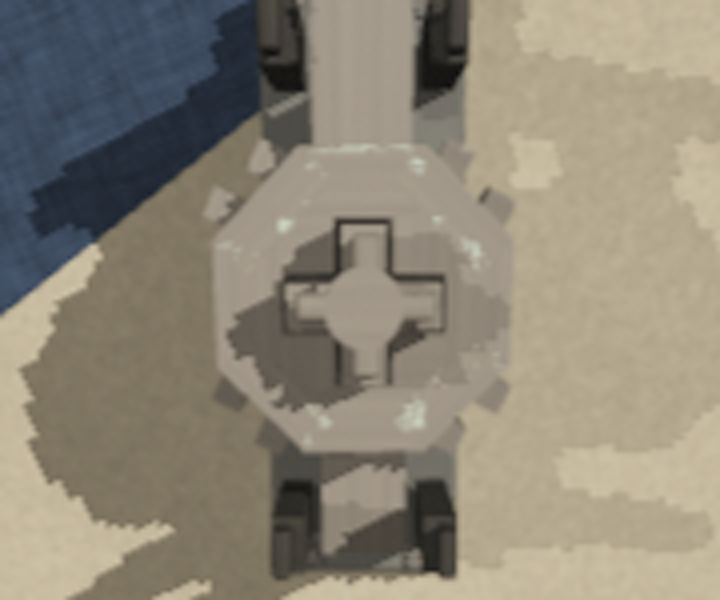

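```bash
python3 -m crank '[75,-0.02,-0.03,0.01,0,0,0, 75,-0.02,-0.03,0,0,0,0, 75,0,0,0,0,0,0, 75,0,0,0,0,0,0, 75,0,0,0,0,0,0]'
python3 - <<'E'
from h import *
m,im=shot('w31')
u=proj(m,[[566,-18.4,53]])[0].astype(int); o=[u[0]-80,max(u[1]-75,0)]; print(o)
save('c31',im[o[1]:u[1]+75,o[0]:u[0]+90],4)
m,im=shot('t31','top'); m,im=shot('s31','side')
E
```

```text
time: 28.37
position: [466.7, -54.9, 149.3]
orientation: [0.0, -0.562, 0.827, 0.0]
force: [0.2, 0.2, 0.0]
finger_gap: 64.1
w31 t 28.3667 pos [466.7 -54.9 149.3] yawx -111.6 tilt [-1.e-04  2.e-04 -1.e+00] q6 1.78 F [0.2 0.2 0. ] gap 64.08831537564956
[np.int64(86), np.int64(23)]
t31 t 28.4167 pos [466.8 -54.5 149.2] yawx -111.5 tilt [-4.e-04  2.e-04 -1.e+00] q6 1.78 F [-0.3  0.1 -0.2] gap 64.14682597542111
s31 t 28.4667 pos [466.8 -54.3 149.2] yawx -111.5 tilt [-5.e-04  3.e-04 -1.e+00] q6 1.78 F [0.5 0.3 0.2] gap 63.871232349547974
```

View pics/c31.png

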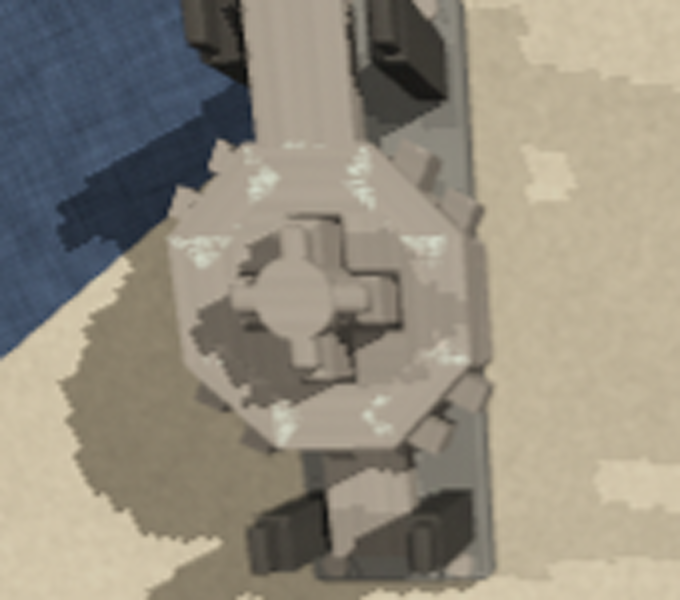

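View pics/t31.png

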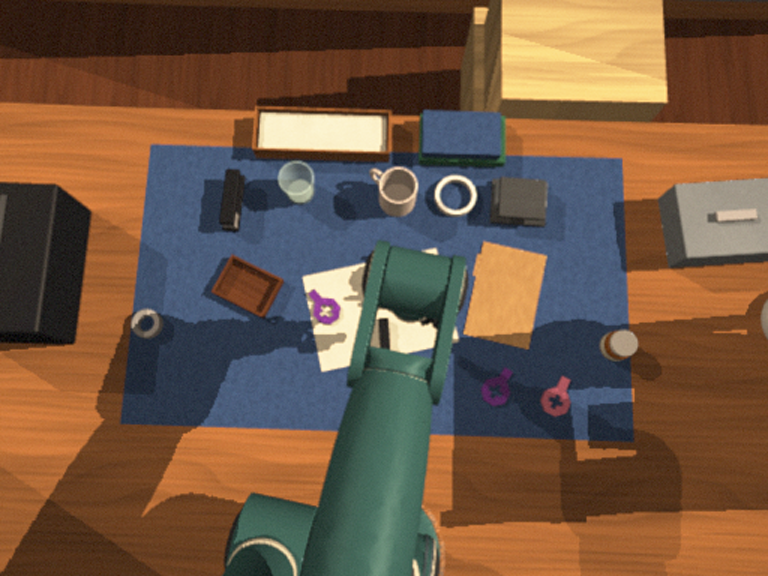

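Run:
```python
from h import *
a=pickle.load(open('w30.pkl','rb'))[0];b=pickle.load(open('w31.pkl','rb'))[0]
f=lambda p,o,k:(np.array(p,float)+.5)/k-.5+o
P=[('bore NW corner',(336,220),(287,216)),('bore right-bot',(445,330),(400,325)),('body TL',(303,145),(247,144)),('body BR',(428,451),(397,447)),('body L',(214,243),(169,236)),('body R',(513,236),(467,237)),('body BL',(305,450),(279,449))]
for n,p,q in P: print(n,tri([(a,f(p,[167,43],4)),(b,f(q,[86,23],4))]).round(1))
```

```text
bore NW corner [582.2 -19.4  54.3]
bore right-bot [556.4 -31.2  56.7]
body TL [596.1 -18.6  54.6]
body BR [535.8 -20.1  55.3]
body L [587.    2.9  54.9]
body R [567.1 -49.2  50.8]
body BL [544.4   2.5  53.5]
```

```bash
python3 -c "
from station import ctrl
print(ctrl.job_done(), ctrl.get_state()['time'])"
```

```text
the job is handed in; nothing more can be done
the job is handed in; nothing more can be done
```

The cutter stack is rebuilt on the hub and the job is handed in. The robot clock read about 28.5 s of the 72 s allowed.

- **First separator:** I took the one on the folder (separator 2), seated it on the shoulder, and its tab is between the pair of posts at a heading of about 158°.
- **Cutter:** I gripped it on two tooth-free flats and seated it on that separator.
- **Second separator:** I lifted the tray one (separator 1) by its tab and laid it on the clear mat. I then regripped it by the body and seated it with its tab between the opposite posts.

**What the last checks showed:**
- **Contact:** each part met its seat at about the expected height, with roughly 4–13 N of contact force.
- **Top separator:** seven points triangulated from two wrist views put its top at 51–57 mm, mean about 54 mm against 53 mm expected. That spread is the scatter of the method.
- **Cutter:** its top read 46 mm against 45 mm expected. The same two views read the hub top 3.5 mm too high (71.5 mm against 68 mm).
- **Fit:** the close-up views show the hub's ribs centred in the top separator's bore and one tab between each pair of posts.
- **Bystanders:** in the final top view everything visible stands where it was, though the arm hides part of the cradle and screwdriver. The gripper was open and clear of everything at hand-in.

**What disagreed:** my first attempt to triangulate the hub's height gave 26 mm, because the two camera positions were nearly in line with it. I set it aside; the hub's horizontal position agreed within about 1 mm across views.

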